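# Lock the building models into the scanner sled and send it under the portal

## Task

Pull the scanner's sled fully out to its loading stop, then drop every small building model (each loose on its own plinth) that stands on the table into a pocket of the sled, one to a pocket, fully down, and swing that pocket's locking lever fully shut over its plinth. Once all of them are locked, push the sled fully home under the portal. Leave the mug, the glue bottle and the tape where they are.

Things in the scene. Friction and masses are not known exactly. Their poses are not given: they have to be found in the camera images.
- scanner: Fixed scanner: two rails along its x and a white portal across them. Origin on the table under the centre of the middle pocket when the sled is at its loading stop; x points along the rails to the portal, away from the robot. Portal beam: x 110 to 210 mm, 480 mm wide, underside 133, top 170 mm above the table (camera on it to 200 mm), on 30 mm posts at y +-225 mm.
- sled (a joint): Grey sled (deck 235 x 380 mm, top 30 mm above the table) on the rails: 0 = fully out at the loading stop nearest the robot, 0.160 m = fully home, pocket row under the middle of the beam. Resists with about 4 N and stays where left. Part way in, the pockets lie under or close to the beam and cannot be loaded.
- sled_handle (a point): Grip of the sled: black upright fin at its front, 36 mm along x, 16 mm thick across y, 30 to 85 mm above the table; point on its centre line at 65 mm. It lies 145 mm to -x and 9 mm to -y of the middle pocket's centre. Axes as the scanner's; moves with the sled.
- pocket0 (a point): The right (-y) pocket on the sled: a rectangle framed by black walls, 85 mm along x by 71 mm along y inside, 12 mm deep, walls 6 mm thick, pockets 110 mm apart. Point at the centre of its floor, 30 mm above the table; axes as the scanner's.
- lever0 (a joint): Locking lever of the right (-y) pocket, an aluminium arm 18 mm wide turning level about an upright pin: 0 = shut, lying along +y over the front 7 mm of the plinth with 2 mm gap; grows anticlockwise from above to 1.65 rad = open, pointing to -x. Pocket free to load above 1.2 rad. Stays where left; about 1 N at the knob moves it. Cannot shut over a plinth not fully down.
- lever0_pivot (a point): Pin of that lever (underside of arm, 46 mm above the table), 42 mm to -x and 50 mm to -y of the centre of its pocket. Its y axis points along the arm.
- lever0_knob (a point): On the axis of that lever's black upright knob, 14 mm diameter, from 54 to 104 mm above the table; this point is at 84 mm. It lies 65 mm along the arm's y and 14 mm to the arm's -x from the pin.
- pocket1 (a point): The middle pocket on the sled: a rectangle framed by black walls, 85 mm along x by 71 mm along y inside, 12 mm deep, walls 6 mm thick, pockets 110 mm apart. Point at the centre of its floor, 30 mm above the table; axes as the scanner's.
- lever1 (a joint): Locking lever of the middle pocket, an aluminium arm 18 mm wide turning level about an upright pin: 0 = shut, lying along +y over the front 7 mm of the plinth with 2 mm gap; grows anticlockwise from above to 1.65 rad = open, pointing to -x. Pocket free to load above 1.2 rad. Stays where left; about 1 N at the knob moves it. Cannot shut over a plinth not fully down.
- lever1_pivot (a point): Pin of that lever (underside of arm, 46 mm above the table), 42 mm to -x and 50 mm to -y of the centre of its pocket. Its y axis points along the arm.
- lever1_knob (a point): On the axis of that lever's black upright knob, 14 mm diameter, from 54 to 104 mm above the table; this point is at 84 mm. It lies 65 mm along the arm's y and 14 mm to the arm's -x from the pin.
- pocket2 (a point): The left (+y) pocket on the sled: a rectangle framed by black walls, 85 mm along x by 71 mm along y inside, 12 mm deep, walls 6 mm thick, pockets 110 mm apart. Point at the centre of its floor, 30 mm above the table; axes as the scanner's.
- lever2 (a joint): Locking lever of the left (+y) pocket, an aluminium arm 18 mm wide turning level about an upright pin: 0 = shut, lying along +y over the front 7 mm of the plinth with 2 mm gap; grows anticlockwise from above to 1.65 rad = open, pointing to -x. Pocket free to load above 1.2 rad. Stays where left; about 1 N at the knob moves it. Cannot shut over a plinth not fully down.
- lever2_pivot (a point): Pin of that lever (underside of arm, 46 mm above the table), 42 mm to -x and 50 mm to -y of the centre of its pocket. Its y axis points along the arm.
- lever2_knob (a point): On the axis of that lever's black upright knob, 14 mm diameter, from 54 to 104 mm above the table; this point is at 84 mm. It lies 65 mm along the arm's y and 14 mm to the arm's -x from the pin.
- tower: Loose white building model (may be absent), 0.18 kg, on a brown card plinth 80 (x) x 66 (y) x 14 mm: square tower 40 x 40 mm, top 85 mm above the underside. Origin: centre of the underside, z up. Grip it across y at its centre, 60 mm above the underside. Fits any pocket, x along the pocket's x, either way round, 2.5 mm play each side.
- stepped: Loose white building model (may be absent), 0.18 kg, on a brown card plinth 80 (x) x 66 (y) x 14 mm: stepped block 52 (x) x 48 (y) mm up to 46 mm, above that x -8 to +26 mm only, up to 81 mm. Origin: centre of the underside, z up. Grip it across y at its centre, 60 mm above the underside. Fits any pocket, x along the pocket's x, either way round, 2.5 mm play each side.
- slab: Loose white building model (may be absent), 0.18 kg, on a brown card plinth 80 (x) x 66 (y) x 14 mm: slab 52 (x) x 34 (y) mm, flat roof at 72 mm with a small stair-head on it. Origin: centre of the underside, z up. Grip it across y at its centre, 60 mm above the underside. Fits any pocket, x along the pocket's x, either way round, 2.5 mm play each side.
- cross: Loose white building model (may be absent), 0.18 kg, on a brown card plinth 80 (x) x 66 (y) x 14 mm: cross-shaped block, arms 52 x 22 mm along x and 26 x 48 mm along y (x by y), top at 80 mm. Origin: centre of the underside, z up. Grip it across y at its centre, 60 mm above the underside. Fits any pocket, x along the pocket's x, either way round, 2.5 mm play each side.
- mug: Bystander: white mug, 76 mm across, 90 mm high; origin under its centre.
- glue: Bystander: white glue bottle, 52 mm across, 140 mm high; origin under its centre.
- tape: Bystander: roll of tape lying flat, 90 mm across, 24 mm high; origin under its centre.
Things that resemble listed ones, but are neither listed nor needed, are in the scene too. Leave any green, red or turquoise look-alike of the stepped alone.

How it is judged:
By the outcome, as a careful person would: the job done as asked, in the order asked, and still so for the second after the job is handed in, with the robot touching nothing.
Of tower, stepped, slab, cross only 2 to 3 are there at a start; the rules pass over those that are not, and their reading is None.
At some moment in a run one of tower, stepped, slab, cross may be knocked a few centimetres aside while the robot is not near it.
It also fails if it takes over 210 s, if anything falls off the work surface, if the arm or the gripper's body presses on something with over 40 N, if the wrist force passes 120 N, or if a joint passes its speed limit or range.

## Robot

A 7-joint arm with a two-finger parallel gripper is mounted at the origin on the work surface. World frame = base frame: x ahead of the robot, y to its left, z up, the work surface at z = 0. Lengths are in m, angles in rad, forces in N, time in s.
With the tool pointing down it reaches from about 0.35 to 0.9 m from the base axis. Payload 8.1 kg.
Tool frame: the origin (TCP) lies at the very end of the fingers, on their centre line; the grasp point (between the pads) lies 19 mm behind it; z points along the fingers, y is the line along which they close (so a half turn about z gives the same grasp; the last joint's range is limited). The gripper opens to 92 mm and grips with 3 to 60 N. Pads are 19 mm wide; open, the fingers measure 130 mm over their backs; the gripper's body (75 mm by 190 mm) begins 47 mm behind the grasp point.
Start: joints at [-1.272, 0.434, 0.025, 1.573, -0.012, 1.134, -0.075], TCP at [0.244, 0.575, 0.227] pointing down, gripper open.
Joint ranges: [-2.62, 2.62], [-0.44, 2.09], [-1.27, 1.32], [0.08, 2.57], [-1.32, 4.46], [0.12, 2], [-2.74, 2.74]. Speed limits (rad/s): [2.22, 2.22, 3.01, 3.01, 3.14, 3.14, 3.14].

## Interface

Orientations are given as a rotation vector (axis times angle).
In Python, from cell import readout, cams, job gives the robot as it stands.
- The arm moves only by the tool drive_tool, never from a script. Its argument "commands" is a list of rows, each a list of 3 entries, a list of its own where there are three numbers: the turn, a rotation vector about the tool's x, y, z in rad, then the shift along the tool's x, y, z in cm, then the gripper's target within -1 to 1 (fully open at 1, half-way at 0, shut at -1). A call has 1 to 20 rows; each row is the pose to reach, as a shift and turn from the pose commanded when the call began, along the tool's axes at that moment; what a row does not reach only later rows make up. A row lasts 1/12 s, in which the tool goes at most 41.7 mm and 7.16 degrees, less where a joint would pass 70% of its speed; a pose out of reach is approached as far as the arm can. A call with a gripper value outside its range is refused whole. The fingers move at their own pace and stop on an object; "newtons" is the grip in N (left out, the last holds). Time passes only in rows, so rows that repeat a pose let the fingers close. It gives the time, the measured TCP pose, the force, the opening and the grip force at its end, in the units of the state.
- readout.observe(): the state, without advancing time (a new reading comes with each control period).
- cams.get_image(name): name is "scene" or "top"; returns the picture (384x512x3 uint8, blue, green, red); there is no depth.
- cams.camera_info(name): a dict with "camera_matrix" (3x3 intrinsics, pixels), "R" (3x3) and "t" (3): a world point X has camera coordinates R X + t. Camera axes: x right, y down, z forward; pixel columns grow to the right and rows downward; lengths in m; the calibration is good to about 2 mm. A picture is of the moment at which its call begins. camera_info takes no time and is no camera call.
- job.sign_off(): hands the job in; it is judged then, once.
The state is a dict: "clock": time; "joints": joint angles; "dq": joint speeds; "joint_efforts": joint torques, N m; "position": TCP position; "ee_rot": TCP orientation; "force": force on the tool from outside, world axes, zero at the start; "ft_torque": the same for the moment, N m; "width": opening from 0.0 (shut) to 1.0 (fully open); "gripper_force": force on a finger pad.
Only numpy, scipy, OpenCV 4.12 (cv2) and the standard library are available. Lean on these libraries where they do the work, as an engineer would, in place of code of your own. Each camera call takes 0.05 s, during which the arm holds its last target. There are 200 camera calls.

## Working session

There is one attempt and no reset: what is moved stays moved. The work goes in short steps, Python scripts to look and compute and a tool call to move; the robot and the scene stay as the last step left them, time stands still between calls to the robot, and variables do not carry over. Pictures are saved under pics/ and viewed, at most 14 in all, crops included, and the job is handed in when it is done.

Besides the shell and the picture viewer there is one more tool, called after ">>>" by a JSON object that holds its "method" and its "body". drive_tool: Moves the arm, as the interface text tells. Its arguments: {"type":"object","properties":{"commands":{"type":"array"},"newtons":{"type":"number"}},"required":["commands"]}

```bash
mkdir -p pics
python3 - <<'E'
from cell import readout,cams
import cv2,numpy as np
s=readout.observe()
for k,v in s.items(): print(k,np.round(v,3))
for n in("scene","top"):
    im=cams.get_image(n); cv2.imwrite(f"pics/{n}0.png",im)
    c=cams.camera_info(n); print(n,np.round(c["camera_matrix"],1).tolist(),np.round(-c["R"].T@c["t"],3),np.round(c["R"],2).tolist())
E
```

```text
clock 0.0
joints [-1.272  0.435  0.025  1.574 -0.012  1.134 -0.075]
dq [ 0.    -0.001  0.     0.001  0.002 -0.001  0.   ]
joint_efforts [ 1.0000e-03 -6.6785e+01  9.8500e-01 -3.1445e+01 -6.1000e-02  4.3000e-02
  0.0000e+00]
position [0.244 0.575 0.226]
ee_rot [-6.270e-01 -3.078e+00  2.000e-03]
force [ 0.279 -0.804 -0.252]
ft_torque [-0.004 -0.038 -0.012]
gripper_force 0.0
width 1.001
scene [[424.4, 0.0, 242.4], [0.0, 424.4, 193.1], [0.0, 0.0, 1.0]] [0.935 0.765 1.306] [[-0.89, 0.46, 0.02], [0.35, 0.7, -0.62], [-0.3, -0.55, -0.78]]
top [[398.5, 0.0, 252.6], [0.0, 398.5, 192.6], [0.0, 0.0, 1.0]] [ 0.283 -0.087  1.353] [[-0.02, -1.0, 0.01], [-0.99, 0.02, -0.12], [0.12, -0.01, -0.99]]
```

View pics/scene0.png

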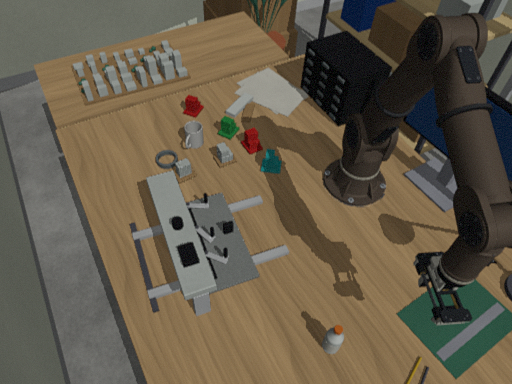

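View pics/top0.png

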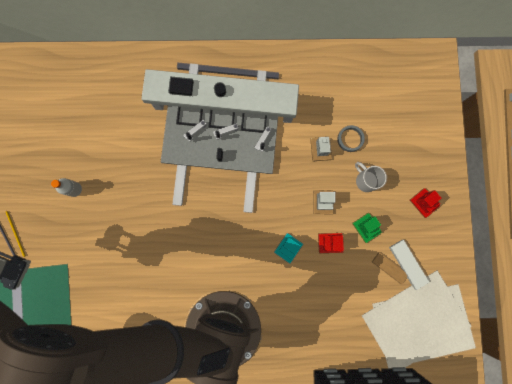

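The top view shows the scanner around (220,130), with the portal spanning (145..298, 70..115) and the sled deck below it. There are white models on plinths at about (322,148) and (326,202), and something brown at about (388,265). The coloured look-alikes are to the right. I'll zoom in.

Run:
```python
import cv2,numpy as np
t=cv2.imread("pics/top0.png"); s=cv2.imread("pics/scene0.png")
a=cv2.resize(t[60:215,135:345],None,fx=3.8,fy=3.8,interpolation=cv2.INTER_CUBIC)
cv2.imwrite("pics/c1.png",a[:600,:800])
b=cv2.resize(t[125:285,300:450],(560,600),interpolation=cv2.INTER_CUBIC)
cv2.imwrite("pics/c2.png",b)
d=cv2.resize(s[130:310,120:300],(600,600),interpolation=cv2.INTER_CUBIC)
cv2.imwrite("pics/c3.png",d)
```

```text
(no output)
```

View pics/c1.png

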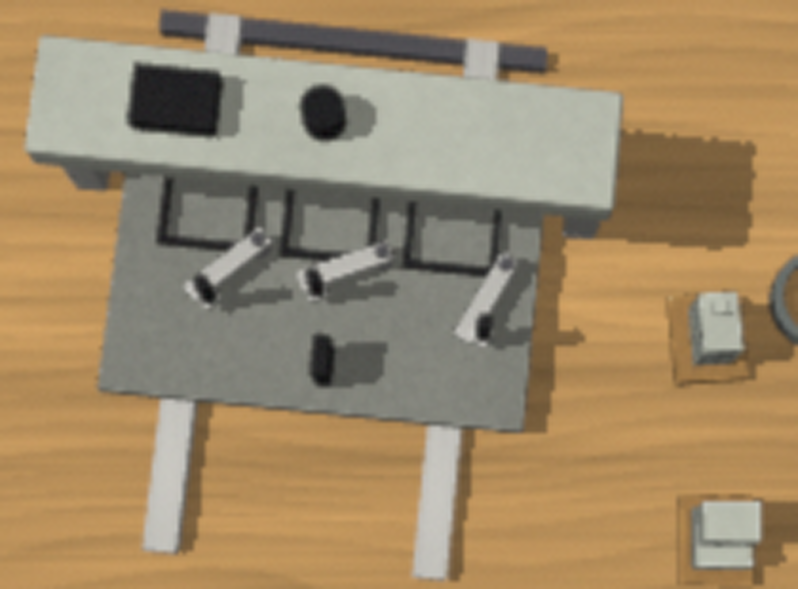

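View pics/c2.png

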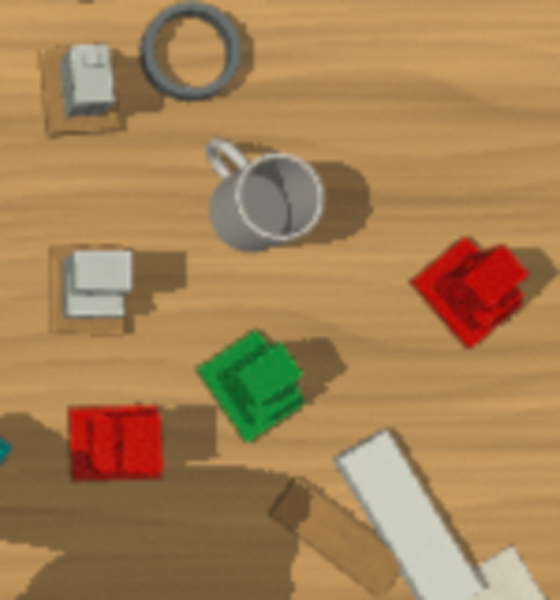

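View pics/c3.png

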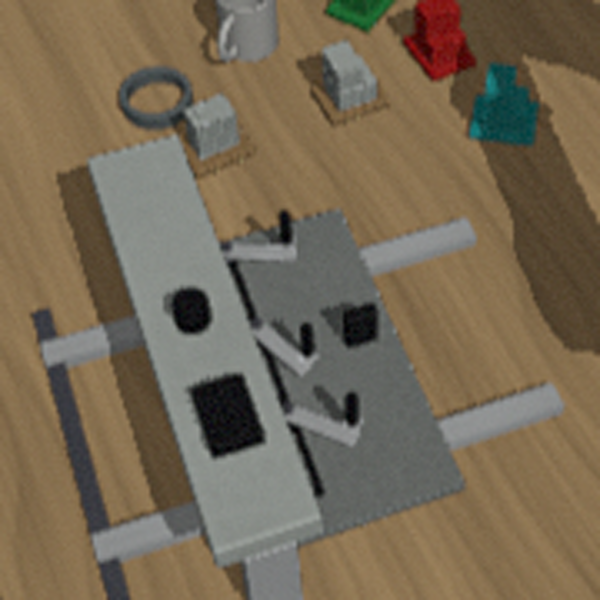

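The models present are the slab at (323,147) and the stepped at (326,201). Neither tower nor cross is there. The sled is part way in and the levers are part way open. Next I'll measure from the crop pixels.

```bash
cat > h.py <<'E'
import cv2,numpy as np
from cell import readout,cams
from scipy.spatial.transform import Rotation as Ro
def ray(n,uv,z):
    c=cams.camera_info(n);uv=np.atleast_2d(uv).astype(float)
    d=np.c_[uv,np.ones(len(uv))]@np.linalg.inv(c["camera_matrix"]).T@c["R"]
    o=-c["R"].T@c["t"]; return o+d*((z-o[2])/d[:,2])[:,None]
def proj(n,X):
    c=cams.camera_info(n);p=(np.atleast_2d(X)@c["R"].T+c["t"])@c["camera_matrix"].T
    return p[:,:2]/p[:,2:]
E
python3 - <<'E'
from h import *
c1=lambda p:np.array(p)/3.8+[135,60]-.37
c2=lambda p:np.array(p)/[3.733,3.75]+[300,125]-.37
np.set_printoptions(precision=4,suppress=True)
def show(n,p):print(n,p[:,:2].tolist() if 0 else np.round(p[:,:2],4).tolist(), 'edges',np.round(np.linalg.norm(np.diff(p,axis=0),axis=1),4))
B=ray("top",c1([(38,38),(622,93),(612,213),(27,155)]),.17);show("beam",B);C=B.mean(0)
e=B[0]-B[1]+B[3]-B[2];yaw=np.arctan2(-e[0],e[1]);print("yaw",yaw,"centre",C)
R=lambda a:np.array([[np.cos(a),-np.sin(a)],[np.sin(a),np.cos(a)]])
O=C[:2]-R(yaw)@[.16,0];print("scanner O",O)
L=lambda p:np.round((p[:,:2]-O)@R(yaw),4).tolist()
print("deck front corners local",L(ray("top",c1([(99,390),(522,431)]),.03)))
print("fin top",L(ray("top",c1([(322,336)]),.085)),L(ray("top",c1([(322,384)]),.085)))
print("walls front outer corners?",L(ray("top",c1([(158,244),(252,250),(284,252),(372,258),(404,267),(495,273)]),.042)))
print("pins",L(ray("top",c1([(507,262),(384,252),(262,237)]),.052)))
print("knobtops",L(ray("top",c1([(484,324),(314,280),(203,290)]),.104)))
im=cv2.imread("pics/top0.png")
for n,r,zt in(("slab",(312,133,338,162),.072),("stepped",(313,188,340,216),.081)):
    x0,y0,x1,y1=r;c=cv2.resize(im[y0:y1,x0:x1],None,fx=20,fy=20,interpolation=cv2.INTER_CUBIC)
    cv2.imwrite(f"pics/m_{n}.png",c)
a=cv2.imread("pics/m_slab.png");b=cv2.imread("pics/m_stepped.png");h=max(a.shape[0],b.shape[0])
o=np.zeros((600,800,3),np.uint8);o[:a.shape[0]//4*3,:a.shape[1]//4*3]=cv2.resize(a,None,fx=.75,fy=.75)[:600];o[:b.shape[0]//4*3,400:400+b.shape[1]*3//4]=cv2.resize(b,None,fx=.75,fy=.75)[:600,:400]
cv2.imwrite("pics/m.png",o)
E
```

```text
beam [[0.8161, 0.2246], [0.7633, -0.2505], [0.6626, -0.2393], [0.7174, 0.2319]] edges [0.478  0.1014 0.4744]
yaw -0.11321342554965026 centre [ 0.7399 -0.0083  0.17  ]
scanner O [0.5809 0.0097]
deck front corners local [[-0.0505, 0.1884], [-0.0505, -0.1881]]
fin top [[0.005, -0.0081]] [[-0.0365, -0.0125]]
walls front outer corners? [[0.0835, 0.1498], [0.0863, 0.0661], [0.0873, 0.0377], [0.0896, -0.0407], [0.0842, -0.0698], [0.0868, -0.1509]]
pins [[0.0949, -0.1603], [0.0932, -0.0514], [0.0961, 0.0572]]
knobtops [[0.0243, -0.1447], [0.048, 0.0019], [0.0302, 0.0941]]
```

View pics/m.png

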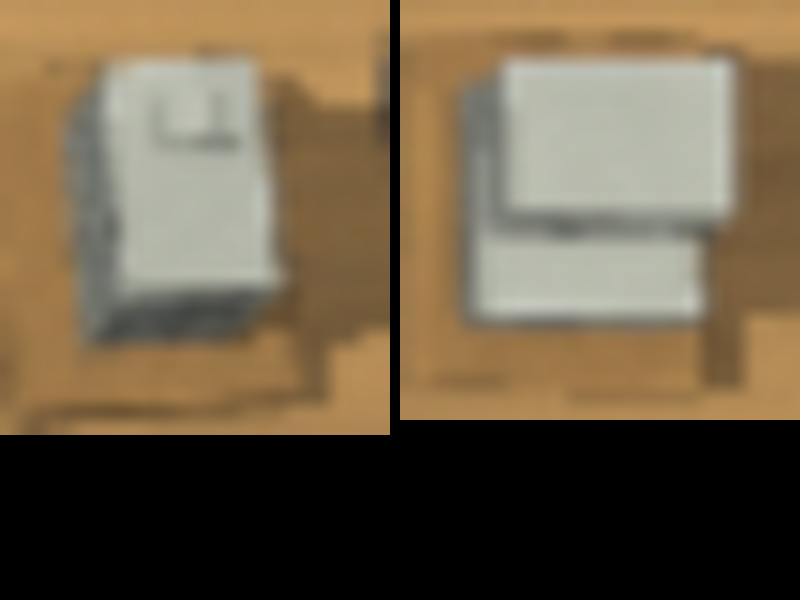

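The slab roof is at crop pixels (103,60),(255,60),(280,282),(125,285), and the stepped model's upper roof is at (503..735, 60..215). The sled is about 0.132 m in, with levers at roughly 1.14, 0.49 and 0.85 rad. Next I'll get the model poses and the first move, gripping the fin.

```bash
cat >> h.py <<'E'
O=np.array([.5809,.0097]);YAW=-.1132
def W(x,y):  # scanner local -> world
    c,s=np.cos(YAW),np.sin(YAW);return np.array([O[0]+c*x-s*y,O[1]+s*x+c*y])
def Lc(p):
    c,s=np.cos(YAW),np.sin(YAW);d=np.asarray(p)[...,:2]-O;return d@np.array([[c,-s],[s,c]])
def plan(pts,yaw=None,frame="local"):
    """pts: (x,y,z) ; prints turn + shift(cm) in tool axes from present pose; yaw = world dir wanted for tool x axis' line"""
    s=readout.observe();R=Ro.from_rotvec(s["ee_rot"]);p=np.array(s["position"])
    y=R.as_matrix()[:,1];cur=np.arctan2(y[1],y[0])
    T=np.zeros(3)
    if yaw is not None:
        d=(yaw+np.pi/2-cur+np.pi/2)%np.pi-np.pi/2
        c,sn=np.cos(yaw+np.pi/2),np.sin(yaw+np.pi/2)
        ty=np.array([c,sn,0]); ty=ty if ty@y>0 else -ty
        D=np.c_[np.cross(ty,[0,0,-1]),ty,[0,0,-1]]
        T=(R.inv()*Ro.from_matrix(D)).as_rotvec()
    print("t",round(float(s["clock"]),2),"pos",np.round(p,4),"loc",np.round(Lc(p),4),"F",np.round(s["force"],1),"w",np.round(s["width"]*92,1),"turn",np.round(T,3))
    for q in pts:
        q=np.array(q,float)
        if frame=="local":q[:2]=W(*q[:2])
        print(np.round(q,4),"shift",np.round(R.inv().apply(q-p)*100,2))
E
python3 - <<'E'
from h import *
def pose(n,pts,off,z):
    uv=np.array(pts)/15.+off-.47
    p=ray("top",uv,z);print(n,np.round(p[:,:2],4).tolist(),"edges",np.round(np.linalg.norm(np.diff(p,axis=0),axis=1),4),"c",p.mean(0)[:2].round(4))
    e=p[0]-p[3]+p[1]-p[2];print(" yaw",np.arctan2(e[1],e[0]).round(4), "perp yaw", np.arctan2(*(p[0]-p[1]+p[3]-p[2])[[0,1]]*[-1,1]).round(4),"loc",Lc(p.mean(0)).round(4));return p
pose("slab roof",[(103,60),(255,60),(280,282),(125,285)],[312,133],.072)
pose("slab plinth",[(20,72),(290,72),(322,397),(30,418)],[312,133],.014)
pose("step roof",[(103,60),(335,60),(332,215),(103,215)],[313,188],.081)
pose("step lower",[(78,235),(303,235),(303,318),(78,318)],[313,188],.046)
pose("step plinth",[(20,40),(310,40),(310,390),(20,385)],[313,188],.014)
print("start tool");plan([(-.013,-.009,.20),(-.013,-.009,.046)],yaw=YAW)
E
```

```text
slab roof [[0.622, -0.3248], [0.6215, -0.3583], [0.5716, -0.3618], [0.5715, -0.3277]] edges [0.0335 0.05   0.0341] c [ 0.5967 -0.3432]
 yaw 0.0637 perp yaw -0.0047 loc [ 0.0555 -0.3488]
slab plinth [[0.6348, -0.3163], [0.6339, -0.3786], [0.5577, -0.3827], [0.5539, -0.3157]] edges [0.0622 0.0763 0.0671] c [ 0.5951 -0.3483]
 yaw 0.0228 perp yaw 0.023 loc [ 0.0545 -0.3542]
step roof [[0.438, -0.3196], [0.4372, -0.3695], [0.4038, -0.3675], [0.4046, -0.3183]] edges [0.05   0.0335 0.0492] c [ 0.4209 -0.3437]
 yaw -0.0497 perp yaw -0.0162 loc [-0.119  -0.3692]
step lower [[0.4036, -0.319], [0.4028, -0.3686], [0.3845, -0.3678], [0.3853, -0.3183]] edges [0.0496 0.0183 0.0495] c [ 0.394  -0.3434]
 yaw -0.0395 perp yaw -0.0164 loc [-0.1458 -0.372 ]
step plinth [[0.451, -0.3132], [0.45, -0.3789], [0.3707, -0.3756], [0.3729, -0.3104]] edges [0.0658 0.0793 0.0653] c [ 0.4112 -0.3445]
 yaw -0.039 perp yaw -0.0249 loc [-0.1286 -0.3711]
start tool
t 0.1 pos [0.2443 0.5748 0.2261] loc [-0.3983  0.5235] F [-0.2  0.4 -0. ] w 92.2 turn [-0.001 -0.    -0.289]
[0.567  0.0022 0.2   ] shift [-52.09 -40.07   2.67]
[0.567  0.0022 0.046 ] shift [-52.09 -40.05  18.07]
```

>>> {"method": "drive_tool", "body": {"commands": [[[0, 0, -0.289], [-52.1, -40.1, 2.6], 0], [[0, 0, -0.289], [-52.1, -40.1, 2.6], 0], [[0, 0, -0.289], [-52.1, -40.1, 2.6], 0], [[0, 0, -0.289], [-52.1, -40.1, 2.6], 0], [[0, 0, -0.289], [-52.1, -40.1, 2.6], 0], [[0, 0, -0.289], [-52.1, -40.1, 2.6], 0], [[0, 0, -0.289], [-52.1, -40.1, 2.6], 0], [[0, 0, -0.289], [-52.1, -40.1, 2.6], 0], [[0, 0, -0.289], [-52.1, -40.1, 2.6], 0], [[0, 0, -0.289], [-52.1, -40.1, 2.6], 0], [[0, 0, -0.289], [-52.1, -40.1, 2.6], 0], [[0, 0, -0.289], [-52.1, -40.1, 2.6], 0], [[0, 0, -0.289], [-52.1, -40.1, 2.6], 0], [[0, 0, -0.289], [-52.1, -40.1, 2.6], 0], [[0, 0, -0.289], [-52.1, -40.1, 2.6], 0], [[0, 0, -0.289], [-52.1, -40.1, 2.6], 0], [[0, 0, -0.289], [-52.1, -40.1, 2.6], 0], [[0, 0, -0.289], [-52.1, -40.1, 2.6], 0], [[0, 0, -0.289], [-52.1, -40.1, 2.6], 0], [[0, 0, -0.289], [-52.1, -40.1, 2.6], 0]]}}

```text
clock: 1.77
position: [0.5664, 0.0041, 0.2005]
ee_rot: [-0.174, -3.136, -0.001]
force: [-1.2, 0.1, -0.6]
width: 0.503
gripper_force: 0.0
```

Run:
```python
from h import *
plan([(-.013,-.009,.20),(-.013,-.009,.046)],yaw=YAW)
```

```text
t 1.77 pos [0.5664 0.0041 0.2005] loc [-0.0137 -0.0072] F [-1.2  0.1 -0.6] w 46.2 turn [ 0.001 -0.001  0.002]
[0.567  0.0022 0.2   ] shift [-0.07 -0.18  0.05]
[0.567  0.0022 0.046 ] shift [-0.09 -0.19 15.45]
```

>>> {"method": "drive_tool", "body": {"commands": [[[0, 0, 0], [0, -0.2, 4], 0], [[0, 0, 0], [0, -0.2, 8], 0], [[0, 0, 0], [0, -0.2, 11], 0], [[0, 0, 0], [0, -0.2, 13], 0], [[0, 0, 0], [0, -0.2, 14.5], 0], [[0, 0, 0], [0, -0.2, 15.4], 0], [[0, 0, 0], [0, -0.2, 15.4], 0], [[0, 0, 0], [0, -0.2, 15.4], -1], [[0, 0, 0], [0, -0.2, 15.4], -1], [[0, 0, 0], [0, -0.2, 15.4], -1], [[0, 0, 0], [0, -0.2, 15.4], -1], [[0, 0, 0], [0, -0.2, 15.4], -1], [[0, 0, 0], [0, -0.2, 15.4], -1], [[0, 0, 0], [0, -0.2, 15.4], -1]], "newtons": 30}}

```text
clock: 2.93
position: [0.5681, 0.0047, 0.0478]
ee_rot: [0.172, 3.135, 0.007]
force: [1.8, 12.8, 2.5]
width: 0.171
gripper_force: 30.0
```

>>> {"method": "drive_tool", "body": {"commands": [[[0, 0, 0], [1, 0.3, 0], -1], [[0, 0, 0], [2.5, 0.3, 0], -1], [[0, 0, 0], [4, 0.3, 0], -1], [[0, 0, 0], [5.5, 0.3, 0], -1], [[0, 0, 0], [7, 0.3, 0], -1], [[0, 0, 0], [8.5, 0.3, 0], -1], [[0, 0, 0], [10, 0.3, 0], -1], [[0, 0, 0], [11, 0.3, 0], -1], [[0, 0, 0], [12, 0.3, 0], -1], [[0, 0, 0], [12.6, 0.3, 0], -1], [[0, 0, 0], [13, 0.3, 0], -1], [[0, 0, 0], [13.3, 0.3, 0], -1], [[0, 0, 0], [13.6, 0.3, 0], -1], [[0, 0, 0], [13.8, 0.3, 0], -1], [[0, 0, 0], [13.8, 0.3, 0], -1]]}}

```text
clock: 4.18
position: [0.4374, 0.0198, 0.048]
ee_rot: [0.176, 3.123, 0.003]
force: [20.0, 2.7, -22.8]
width: 0.172
gripper_force: 30.0
```

Run:
```python
from h import *
plan([(-.145,-.009,.046)],yaw=YAW)
```

```text
t 4.18 pos [0.4374 0.0198 0.048 ] loc [-0.1437 -0.0062] F [ 20.    2.7 -22.8] w 15.8 turn [0.003 0.013 0.001]
[0.4358 0.0171 0.046 ] shift [ 0.13 -0.29  0.2 ]
```

>>> {"method": "drive_tool", "body": {"commands": [[[0, 0, 0], [-0.3, 0, 0], 0], [[0, 0, 0], [-0.3, 0, 0], 0], [[0, 0, 0], [-0.3, 0, 0], 0], [[0, 0, 0], [-0.3, 0, -3], 0], [[0, 0, 0], [-0.3, 0, -7], 0], [[0, 0, 0], [-0.3, 0, -11], 0], [[0, 0, 0], [-0.3, 0, -15], 0], [[0, 0, 0], [-0.3, 4, -18], 0], [[0, 0, 0], [-0.3, 8, -18], 0], [[0, 0, 0], [-0.3, 12, -18], 0], [[0, 0, 0], [-0.3, 16, -18], 0], [[0, 0, 0], [-0.3, 20, -18], 0], [[0, 0, 0], [-0.3, 24, -18], 0], [[0, 0, 0], [-0.3, 28, -18], 0], [[0, 0, 0], [-0.3, 30, -18], 0], [[0, 0, 0], [-0.3, 30, -18], 0], [[0, 0, 0], [-0.3, 30, -18], 0]]}}

```text
clock: 5.6
position: [0.466, 0.3173, 0.2262]
ee_rot: [-0.174, -3.136, 0.002]
force: [0.1, -0.8, -0.4]
width: 0.498
gripper_force: 0.0
```

Run:
```python
from h import *
im=cams.get_image("top");cv2.imwrite("pics/top1.png",im)
s=cams.get_image("scene");cv2.imwrite("pics/scene1.png",s)
# predicted sled features, crop window
P=proj("top",[[*W(0,0),.03]])[0];x0,y0=int(P[0])-75,int(P[1])-55;print(x0,y0)
cv2.imwrite("pics/c4.png",cv2.resize(im[y0:y0+115,x0:x0+160],None,fx=5,fy=5,interpolation=cv2.INTER_CUBIC))
```

```text
142 98
```

View pics/c4.png

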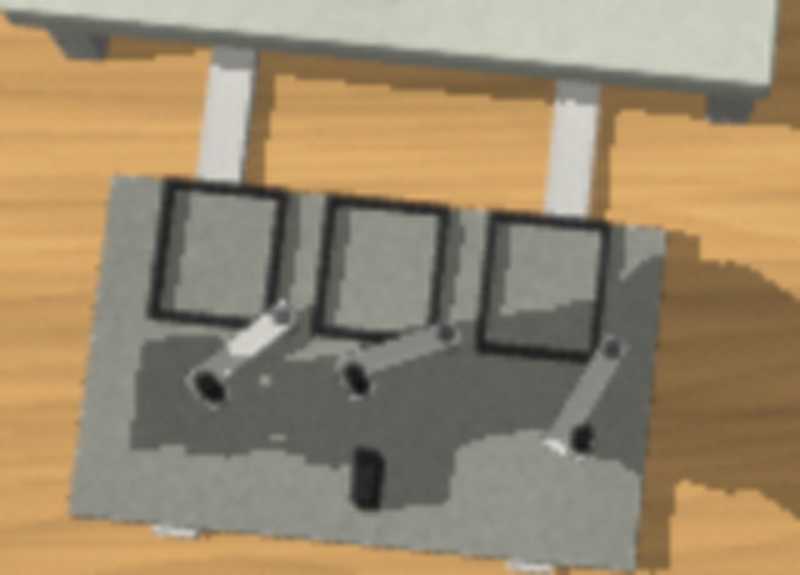

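The sled is out and all three pockets are visible. The frame corners in the crop are P0 (490,212)-(608,220)-(597,358)-(478,350), P1 (330,198)-(448,208)-(434,342)-(315,333) and P2 (165,183)-(285,192)-(270,325)-(150,318).

Run:
```python
from h import *
f=lambda p:np.array(p)/5.+[142,98]-.4
def sh(n,p,z):
    P=ray("top",f(p),z);print(n,Lc(P).round(4).tolist(),"c",Lc(P.mean(0)).round(4),np.linalg.norm(np.diff(P,axis=0),axis=1).round(4));return P
A=[sh(n,p,.042) for n,p in(("p0",[(490,212),(608,220),(597,358),(478,350)]),("p1",[(330,198),(448,208),(434,342),(315,333)]),("p2",[(165,183),(285,192),(270,325),(150,318)]))]
d=A[2].mean(0)-A[0].mean(0);print("yaw from pockets",np.arctan2(-d[0],d[1]),np.linalg.norm(d[:2]))
D=sh("deck",[(112,178),(665,230),(635,570),(70,515)],.03)
e=D[0]-D[1]+D[3]-D[2];print("deck yaw",np.arctan2(-e[0],e[1]))
sh("pins",[(613,348),(447,333),(283,312)],.052)
sh("knobs",[(583,436),(357,376),(211,386)],.104)
```

```text
p0 [[0.049, -0.0688], [0.0513, -0.1484], [-0.0433, -0.1498], [-0.0456, -0.0702]] c [ 0.0028 -0.1093] [0.0796 0.0946 0.0796]
p1 [[0.048, 0.0394], [0.049, -0.0403], [-0.0431, -0.0404], [-0.0448, 0.0392]] c [ 0.0023 -0.0005] [0.0797 0.0921 0.0797]
p2 [[0.0473, 0.1509], [0.0491, 0.0699], [-0.0423, 0.0697], [-0.0455, 0.1498]] c [0.0022 0.1101] [0.081  0.0915 0.0802]
yaw from pockets -0.11006809766143798 0.21936412779550343
deck [[0.0503, 0.1897], [0.0513, -0.1877], [-0.1811, -0.1884], [-0.1809, 0.1893]] c [-0.0651  0.0007] [0.3774 0.2324 0.3777]
deck yaw -0.11216547962448548
pins [[-0.0374, -0.1595], [-0.0381, -0.049], [-0.0346, 0.0606]] c [-0.0367 -0.0493] [0.1105 0.1097]
knobs [[-0.1054, -0.1447], [-0.0811, 0.0017], [-0.0965, 0.093]] c [-0.0944 -0.0167] [0.1484 0.0926]
```

```bash
cat >> h.py <<'E'
O=W(.0025,.0028);YAW=-.1117
def knob(i,th,z=.065):
    a=1.783+th;return (-.042+.0665*np.cos(a),-.16+.11*i+.0665*np.sin(a),z)
E
python3 - <<'E'
from h import *
plan([(-.0836,.0017,.20),(-.0836,.0017,.065)],yaw=YAW)
k0=np.array(knob(1,.465))
for th in np.arange(.465,1.65,.19):
    d=np.array(knob(1,th))-k0;print(th.round(2),"tool dx,dy cm",(-d[0]*100).round(2),(d[1]*100).round(2))
print(k0,knob(1,1.63),knob(0,1.13))
E
```

```text
t 5.7 pos [0.4667 0.315  0.2265] loc [-0.15    0.2879] F [-0.2  0.4 -1.1] w 46.2 turn [-0.001 -0.    -0.002]
[0.5008 0.0232 0.2   ] shift [ -6.72 -28.6    2.69]
[0.5008 0.0232 0.065 ] shift [ -6.72 -28.58  16.19]
0.46 tool dx,dy cm -0.0 0.0
0.66 tool dx,dy cm 0.9 -0.88
0.84 tool dx,dy cm 1.63 -1.92
1.04 tool dx,dy cm 2.14 -3.07
1.23 tool dx,dy cm 2.42 -4.3
1.42 tool dx,dy cm 2.47 -5.56
1.61 tool dx,dy cm 2.28 -6.8
[-0.08366998  0.00182531  0.065     ] (np.float64(-0.10606573814199269), np.float64(-0.06782782085173686), 0.065) (np.float64(-0.10677008722203091), np.float64(-0.14493063368118916), 0.065)
```

>>> {"method": "drive_tool", "body": {"commands": [[[0, 0, 0], [-1, -4, 2.6], 0], [[0, 0, 0], [-2, -8, 2.6], 0], [[0, 0, 0], [-3, -12, 2.6], 0], [[0, 0, 0], [-4, -16, 2.6], 0], [[0, 0, 0], [-5, -20, 2.6], 0], [[0, 0, 0], [-6, -24, 2.6], 0], [[0, 0, 0], [-6.5, -27.5, 2.6], 0], [[0, 0, 0], [-6.7, -28.6, 2.6], 0], [[0, 0, 0], [-6.7, -28.6, 5], 0], [[0, 0, 0], [-6.7, -28.6, 9], 0], [[0, 0, 0], [-6.7, -28.6, 12.5], 0], [[0, 0, 0], [-6.7, -28.6, 15], 0], [[0, 0, 0], [-6.7, -28.6, 16.2], 0], [[0, 0, 0], [-6.7, -28.6, 16.2], 0], [[0, 0, 0], [-6.7, -28.6, 16.2], -1], [[0, 0, 0], [-6.7, -28.6, 16.2], -1], [[0, 0, 0], [-6.7, -28.6, 16.2], -1], [[0, 0, 0], [-6.7, -28.6, 16.2], -1], [[0, 0, 0], [-6.7, -28.6, 16.2], -1], [[0, 0, 0], [-6.7, -28.6, 16.2], -1]], "newtons": 10}}

```text
clock: 7.37
position: [0.502, 0.0247, 0.0655]
ee_rot: [0.177, 3.135, -0.0]
force: [0.0, 0.2, 4.1]
width: 0.149
gripper_force: 10.0
```

>>> {"method": "drive_tool", "body": {"commands": [[[0, 0, 0], [0.45, -0.4, 0], -1], [[0, 0, 0], [0.9, -0.9, 0], -1], [[0, 0, 0], [1.3, -1.4, 0], -1], [[0, 0, 0], [1.65, -1.9, 0], -1], [[0, 0, 0], [1.9, -2.5, 0], -1], [[0, 0, 0], [2.15, -3.1, 0], -1], [[0, 0, 0], [2.3, -3.7, 0], -1], [[0, 0, 0], [2.4, -4.3, 0], -1], [[0, 0, 0], [2.45, -4.9, 0], -1], [[0, 0, 0], [2.45, -5.6, 0], -1], [[0, 0, 0], [2.4, -6.2, 0], -1], [[0, 0, 0], [2.3, -6.8, 0], -1], [[0, 0, 0], [2.25, -7, 0], -1], [[0, 0, 0], [2.25, -7, 0], -1]]}}

```text
clock: 8.53
position: [0.471, -0.0433, 0.0647]
ee_rot: [-0.18, -3.136, 0.001]
force: [-1.5, -0.6, 3.5]
width: 0.15
gripper_force: 10.0
```

Run:
```python
from h import *
plan([(-.1068,-.145,.065)])
k0=np.array(knob(0,1.13))
for th in np.arange(1.13,1.7,.13):
    d=np.array(knob(0,th))-k0;print(th.round(2),"tool dx,dy cm",(-d[0]*100).round(2),(d[1]*100).round(2))
```

```text
t 8.53 pos [ 0.471  -0.0433  0.0647] loc [-0.1058 -0.0677] F [-1.5 -0.6  3.5] w 13.8 turn [0. 0. 0.]
[ 0.4614 -0.12    0.065 ] shift [ 0.08 -7.73 -0.03]
1.13 tool dx,dy cm -0.0 0.0
1.26 tool dx,dy cm 0.14 -0.85
1.39 tool dx,dy cm 0.17 -1.72
1.52 tool dx,dy cm 0.09 -2.58
1.65 tool dx,dy cm -0.11 -3.42
```

>>> {"method": "drive_tool", "body": {"commands": [[[0, 0, 0], [0, 0, 0], 0], [[0, 0, 0], [0, 0, 0], 0], [[0, 0, 0], [0, 0, 0], 0], [[0, 0, 0], [0, 0, -3], 0], [[0, 0, 0], [0, 0, -6], 0], [[0, 0, 0], [0, -4, -6], 0], [[0, 0, 0], [0.1, -7.7, -6], 0], [[0, 0, 0], [0.1, -7.7, -6], 0], [[0, 0, 0], [0.1, -7.7, -4], 0], [[0, 0, 0], [0.1, -7.7, -1.5], 0], [[0, 0, 0], [0.1, -7.7, 0], 0], [[0, 0, 0], [0.1, -7.7, 0], 0], [[0, 0, 0], [0.1, -7.7, 0], -1], [[0, 0, 0], [0.1, -7.7, 0], -1], [[0, 0, 0], [0.1, -7.7, 0], -1], [[0, 0, 0], [0.1, -7.7, 0], -1], [[0, 0, 0], [0.1, -7.7, 0], -1], [[0, 0, 0], [0.1, -7.7, 0], -1]]}}

```text
clock: 10.03
position: [0.4619, -0.1186, 0.0654]
ee_rot: [0.177, 3.135, -0.0]
force: [0.8, -0.5, 3.5]
width: 0.145
gripper_force: 10.0
```

>>> {"method": "drive_tool", "body": {"commands": [[[0, 0, 0], [0.1, -0.6, 0], -1], [[0, 0, 0], [0.15, -1.2, 0], -1], [[0, 0, 0], [0.15, -1.8, 0], -1], [[0, 0, 0], [0.1, -2.4, 0], -1], [[0, 0, 0], [0, -2.9, 0], -1], [[0, 0, 0], [-0.1, -3.3, 0], -1], [[0, 0, 0], [-0.1, -3.3, 0], -1], [[0, 0, 0], [-0.1, -3.3, 0], 0], [[0, 0, 0], [-0.1, -3.3, 0], 0], [[0, 0, 0], [-0.1, -3.3, 0], 0], [[0, 0, 0], [-0.1, -3.3, -3], 0], [[0, 0, 0], [-0.1, -3.3, -7], 0], [[0, 0, 0], [-0.1, -3.3, -11], 0], [[0, 0, 0], [-0.1, -3.3, -15], 0], [[0, 0, 0], [-0.1, -3.3, -17], 0], [[0, 0, 0], [-0.1, -3.3, -17], 0]]}}

```text
clock: 11.37
position: [0.4612, -0.152, 0.2395]
ee_rot: [0.177, 3.128, -0.001]
force: [-0.1, 0.2, -0.9]
width: 0.498
gripper_force: 0.0
```

Run:
```python
from h import *
im=cams.get_image("top");s=cams.get_image("scene")
a=cv2.imread("pics/top0.png");d=cv2.absdiff(im,a).max(2)[120:225,300:345];print((d>30).sum())
cv2.imwrite("pics/c5.png",np.hstack([cv2.resize(im[125:225,300:360],(360,600),interpolation=cv2.INTER_CUBIC),cv2.resize(s[130:185,160:240],(440,600*440//640//1),interpolation=cv2.INTER_CUBIC) if 0 else np.vstack([cv2.resize(s[135:175,165:245],(440,220),interpolation=cv2.INTER_CUBIC),cv2.resize(im[100:195,130:270],(440,380)) ])]))
P=(.412,-.344);print("stepped");plan([(*P,.22),(*P,.041)],yaw=-.025,frame="w")
P=(.5965,-.3445);print("slab");plan([(*P,.22),(*P,.041)],yaw=.03,frame="w")
```

```text
1218
stepped
t 11.47 pos [ 0.459  -0.1512  0.2353] loc [-0.1057 -0.1763] F [-1.   1.2 -0.5] w 46.0 turn [-0.     0.002 -0.088]
[ 0.412 -0.344  0.22 ] shift [  2.51 -19.68   1.53]
[ 0.412 -0.344  0.041] shift [  2.54 -19.68  19.43]
slab
t 11.47 pos [ 0.459  -0.1512  0.2353] loc [-0.1057 -0.1763] F [-1.   1.2 -0.5] w 46.0 turn [-0.     0.002 -0.143]
[ 0.5965 -0.3445  0.22  ] shift [-15.83 -17.66   1.56]
[ 0.5965 -0.3445  0.041 ] shift [-15.79 -17.66  19.46]
```

View pics/c5.png

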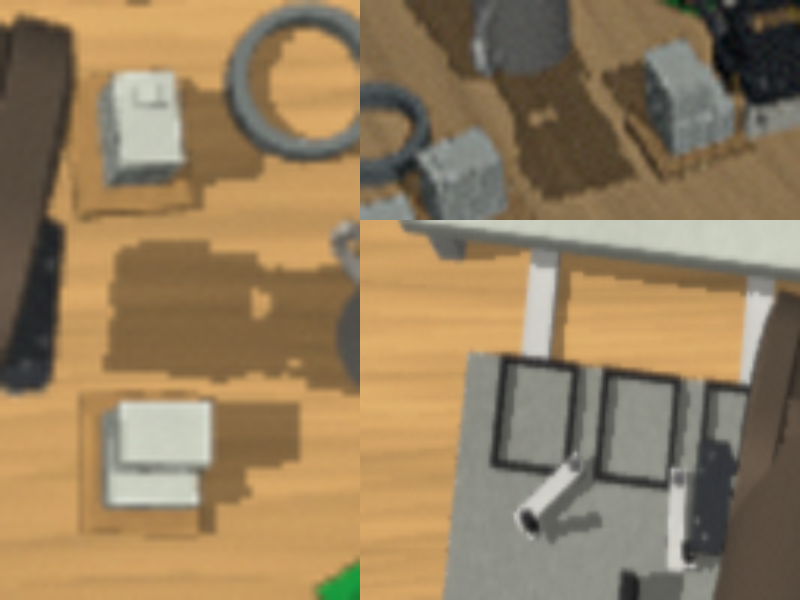

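>>> {"method": "drive_tool", "body": {"commands": [[[0, 0, -0.085], [0.5, -4, 0], 1], [[0, 0, -0.085], [1, -8, 0], 1], [[0, 0, -0.085], [1.5, -12, 1], 1], [[0, 0, -0.085], [2, -16, 1], 1], [[0, 0, -0.085], [2.5, -19, 1], 1], [[0, 0, -0.085], [2.5, -19.7, 1], 1], [[0, 0, -0.085], [2.5, -19.7, 1.5], 1], [[0, 0, -0.085], [2.5, -19.7, 5], 1], [[0, 0, -0.085], [2.5, -19.7, 7], 1], [[0, 0, -0.085], [2.5, -19.7, 7], 1], [[0, 0, -0.085], [2.5, -19.7, 7], 1]]}}

```text
clock: 12.38
position: [0.4112, -0.3421, 0.1633]
ee_rot: [-0.041, -3.138, -0.004]
force: [-0.6, 0.5, -0.6]
width: 0.995
gripper_force: 0.0
```

Run:
```python
from h import *
P=(.4115,-.3435);plan([(*P,.043),(*P,.22)],yaw=-.025,frame="w")
```

```text
t 12.38 pos [ 0.4112 -0.3421  0.1633] loc [-0.1319 -0.3713] F [-0.6  0.5 -0.6] w 91.5 turn [ 0.003 -0.003 -0.001]
[ 0.4115 -0.3435  0.043 ] shift [-0.07 -0.17 12.03]
[ 0.4115 -0.3435  0.22  ] shift [-0.01 -0.12 -5.67]
```

>>> {"method": "drive_tool", "body": {"commands": [[[0, 0, 0], [0, -0.1, 3], 1], [[0, 0, 0], [0, -0.1, 6], 1], [[0, 0, 0], [0, -0.1, 9], 1], [[0, 0, 0], [0, -0.1, 11], 1], [[0, 0, 0], [0, -0.1, 12.1], 1], [[0, 0, 0], [0, -0.1, 12.1], 1], [[0, 0, 0], [0, -0.1, 12.1], -1], [[0, 0, 0], [0, -0.1, 12.1], -1], [[0, 0, 0], [0, -0.1, 12.1], -1], [[0, 0, 0], [0, -0.1, 12.1], -1], [[0, 0, 0], [0, -0.1, 12.1], -1], [[0, 0, 0], [0, -0.1, 12.1], -1], [[0, 0, 0], [0, -0.1, 12.1], -1], [[0, 0, 0], [0, -0.1, 12.1], -1]], "newtons": 15}}

```text
clock: 13.55
position: [0.4116, -0.3451, 0.0439]
ee_rot: [0.044, 3.141, 0.0]
force: [-0.7, 1.3, 4.8]
width: 0.522
gripper_force: 15.0
```

Run:
```python
from h import *
plan([(0,0,.20),(0,0,.085)],yaw=YAW)
```

```text
t 13.55 pos [ 0.4116 -0.3451  0.0439] loc [-0.1312 -0.3743] F [-0.7  1.3  4.8] w 48.0 turn [0.    0.    0.084]
[0.5837 0.0122 0.2   ] shift [-16.21  36.2  -15.59]
[0.5837 0.0122 0.085 ] shift [-16.21  36.2   -4.09]
```

>>> {"method": "drive_tool", "body": {"commands": [[[0, 0, 0], [0, 0, -2], -1], [[0, 0, 0], [0, 0, -5], -1], [[0, 0, 0], [0, 0, -9], -1], [[0, 0, 0], [0, 0, -13], -1], [[0, 0, 0.04], [-1, 3, -14.5], -1], [[0, 0, 0.084], [-2.5, 6, -14.5], -1], [[0, 0, 0.084], [-4, 9.5, -14.5], -1], [[0, 0, 0.084], [-5.5, 13, -14.5], -1], [[0, 0, 0.084], [-7, 16.5, -14.5], -1], [[0, 0, 0.084], [-8.5, 20, -14.5], -1], [[0, 0, 0.084], [-10, 23.5, -14.5], -1], [[0, 0, 0.084], [-11.5, 27, -14.5], -1], [[0, 0, 0.084], [-13.2, 30.5, -14.5], -1], [[0, 0, 0.084], [-14.8, 34, -14.5], -1], [[0, 0, 0.084], [-16, 35.8, -14.5], -1], [[0, 0, 0.084], [-16.2, 36.2, -14.5], -1], [[0, 0, 0.084], [-16.2, 36.2, -12], -1], [[0, 0, 0.084], [-16.2, 36.2, -9.5], -1], [[0, 0, 0.084], [-16.2, 36.2, -7], -1], [[0, 0, 0.084], [-16.2, 36.2, -7], -1]]}}

```text
clock: 15.22
position: [0.5799, 0.0112, 0.1091]
ee_rot: [-0.176, -3.129, 0.003]
force: [-1.2, 0.4, -2.3]
width: 0.523
gripper_force: 15.0
```

Run:
```python
from h import *
im=cams.get_image("top");s=cams.get_image("scene")
cv2.imwrite("pics/top2.png",im);cv2.imwrite("pics/scene2.png",s)
plan([(0,0,.085),(0,0,.074)],yaw=YAW)
cv2.imwrite("pics/c6.png",np.hstack([cv2.resize(im[105:205,160:260],(400,400),interpolation=cv2.INTER_CUBIC),cv2.resize(s[190:280,175:265],(400,400),interpolation=cv2.INTER_CUBIC)]))
```

```text
t 15.32 pos [0.5827 0.0113 0.1134] loc [-0.0009 -0.001 ] F [ 0.4  0.1 -1.3] w 48.0 turn [-0.001 -0.002 -0.001]
[0.5837 0.0122 0.085 ] shift [-0.1   0.1   2.84]
[0.5837 0.0122 0.074 ] shift [-0.1   0.1   3.94]
```

View pics/c6.png

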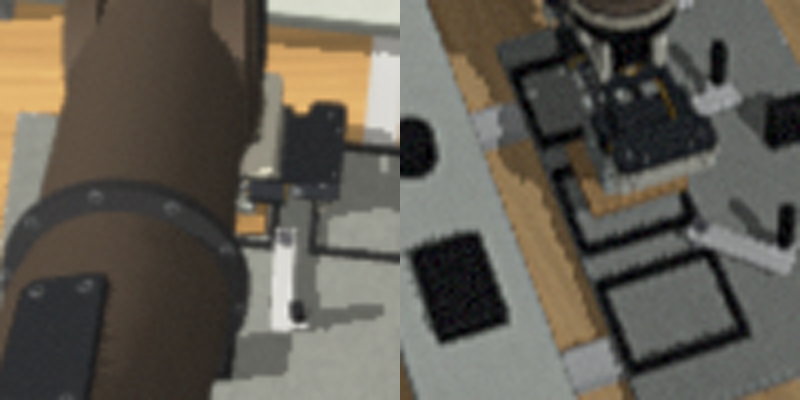

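Run:
```python
from h import *
q=lambda p:(np.array(p)-[400,0])/4.444+[175,190]-.4
print(Lc(ray("scene",q([(597,215),(692,183)]),.0695)).round(4), "expect (+.04,.032),(-.04,.032)")
# pocket1 wall outer corners at z .042 in same view: +x+y corner, -x+y corner
print(Lc(ray("scene",q([(588,250),(692,214)]),.042)).round(4),"expect (.0485,.0415),(-.0485,.0415)")
print(Lc(ray("scene",q([(600,290),(712,248),(748,330),(632,370)]),.042)).round(4),"p2 expect y .0685/.1515 x .0485")
```

```text
[[ 0.0332  0.0293]
 [-0.0462  0.0276]] expect (+.04,.032),(-.04,.032)
[[ 0.0453  0.0403]
 [-0.0425  0.038 ]] expect (.0485,.0415),(-.0485,.0415)
[[ 0.0484  0.0774]
 [-0.0458  0.0728]
 [-0.0448  0.1498]
 [ 0.0488  0.1503]] p2 expect y .0685/.1515 x .0485
```

Run:
```python
from h import *
print(Lc(ray("top",[(160+268/4.-.4,105+236/4.-.4)],.0695)).round(4),"expect (-.04,-.034)")
im=cv2.imread("pics/top2.png")
print("front edge column scan (BGR rows) x=222,224"); 
for y in range(152,170): print(y,im[y,222].tolist(),im[y,224].tolist(),im[y,226].tolist())
s=cv2.imread("pics/scene2.png")
c=cv2.resize(s[205:255,200:260],(720,600),interpolation=cv2.INTER_CUBIC);cv2.imwrite("pics/c7.png",c)
```

```text
[[-0.0434 -0.0383]] expect (-.04,-.034)
front edge column scan (BGR rows) x=222,224
152 [65, 65, 67] [62, 56, 55] [62, 58, 55]
153 [69, 73, 76] [59, 55, 54] [61, 58, 55]
154 [61, 63, 63] [49, 48, 45] [53, 52, 50]
155 [95, 99, 97] [44, 52, 60] [39, 43, 48]
156 [161, 170, 167] [59, 84, 105] [51, 76, 96]
157 [116, 125, 123] [61, 93, 118] [56, 82, 103]
158 [99, 119, 132] [68, 106, 134] [63, 86, 105]
159 [85, 135, 173] [84, 139, 182] [69, 97, 120]
160 [82, 138, 182] [86, 142, 187] [66, 95, 118]
161 [84, 141, 185] [85, 142, 186] [68, 93, 114]
162 [84, 139, 182] [83, 139, 182] [69, 93, 111]
163 [68, 94, 114] [66, 94, 118] [84, 96, 104]
164 [103, 110, 110] [108, 118, 120] [124, 133, 133]
165 [64, 66, 65] [66, 69, 68] [72, 76, 76]
166 [57, 61, 61] [54, 55, 57] [53, 53, 53]
167 [128, 137, 136] [110, 118, 117] [95, 100, 99]
168 [140, 150, 149] [141, 151, 150] [143, 152, 150]
169 [139, 148, 146] [146, 155, 154] [147, 158, 157]
```

View pics/c7.png

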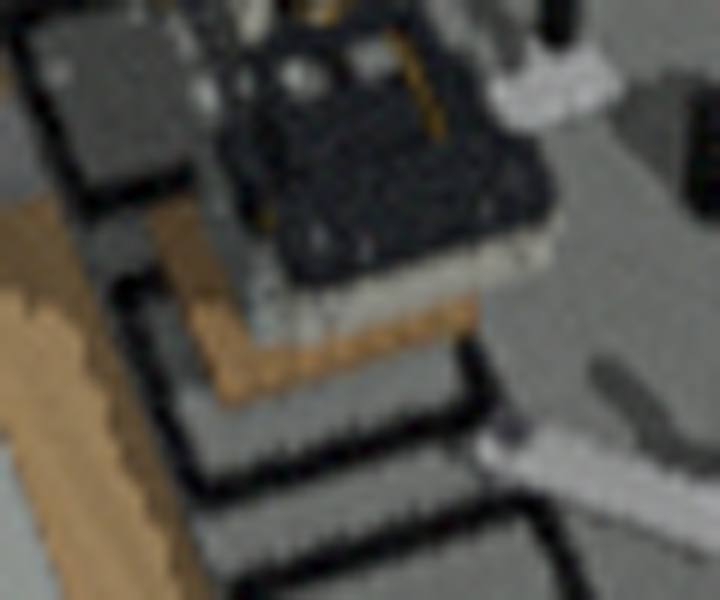

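Run:
```python
from h import *
q=lambda p:np.array(p)/12.+[200,205]-.46
print("plinth",Lc(ray("scene",q([(228,408),(480,332),(150,235)]),.0695)).round(4))
print("wall outer",Lc(ray("scene",q([(200,508),(497,412),(112,285)]),.042)).round(4))
print("wall2 outer",Lc(ray("scene",q([(222,592),(530,495)]),.042)).round(4))
print("front top edge by top",Lc(ray("top",[(223,162.6)],.0835)).round(4), "bottom edge",Lc(ray("top",[(223,163.5)],.0695)).round(4))
```

```text
plinth [[ 0.0352  0.0309]
 [-0.0415  0.0322]
 [ 0.0368 -0.0336]]
wall outer [[ 0.0489  0.0433]
 [-0.043   0.0432]
 [ 0.0481 -0.0388]]
wall2 outer [[ 0.0521  0.0718]
 [-0.0417  0.0729]]
front top edge by top [[-0.0439 -0.0274]] bottom edge [[-0.0442 -0.0266]]
```

>>> {"method": "drive_tool", "body": {"commands": [[[0, 0, 0], [-0.4, 0.2, 0], -1], [[0, 0, 0], [-0.4, 0.2, 1], -1], [[0, 0, 0], [-0.4, 0.2, 2], -1], [[0, 0, 0], [-0.4, 0.2, 2.4], -1], [[0, 0, 0], [-0.4, 0.2, 2.7], -1], [[0, 0, 0], [-0.4, 0.2, 3], -1], [[0, 0, 0], [-0.4, 0.2, 3.2], -1], [[0, 0, 0], [-0.4, 0.2, 3.2], -1], [[0, 0, 0], [-0.4, 0.2, 3.2], -1]]}}

```text
clock: 16.07
position: [0.5872, 0.0136, 0.0815]
ee_rot: [-0.176, -3.135, 0.0]
force: [-2.4, 1.0, -2.9]
width: 0.524
gripper_force: 15.0
```

Run:
```python
from h import *
plan([(0,0,.085),(0,0,.074)],yaw=YAW)
```

```text
t 16.07 pos [0.5872 0.0136 0.0815] loc [0.0033 0.0018] F [-2.4  1.  -2.9] w 48.2 turn [-0.    -0.001 -0.   ]
[0.5837 0.0122 0.085 ] shift [ 0.33 -0.18 -0.35]
[0.5837 0.0122 0.074 ] shift [ 0.33 -0.18  0.75]
```

>>> {"method": "drive_tool", "body": {"commands": [[[0, 0, 0], [0, 0, 0.3], -1], [[0, 0, 0], [0, 0, 0.6], -1], [[0, 0, 0], [0, 0, 0.8], -1], [[0, 0, 0], [0, 0, 0.9], -1], [[0, 0, 0], [0, 0, 0.9], -1]]}}

```text
clock: 16.48
position: [0.589, 0.0135, 0.0737]
ee_rot: [0.175, 3.134, 0.0]
force: [-2.6, 0.1, 6.0]
width: 0.525
gripper_force: 15.0
```

>>> {"method": "drive_tool", "body": {"commands": [[[0, 0, 0], [0, 0, 0], 0.5], [[0, 0, 0], [0, 0, 0], 0.5], [[0, 0, 0], [0, 0, 0], 0.5], [[0, 0, 0], [0, 0, -2], 0.5], [[0, 0, 0], [0, 0, -5], 0.5], [[0, 0, 0], [0, 0, -9], 0.5], [[0, 0, 0], [0, 0, -12], 0.5], [[0, 0, 0], [4, -2, -12], 0], [[0, 0, 0], [8, -5, -12], 0], [[0, 0, 0], [11, -7, -12], 0], [[0, 0, 0], [11, -7, -12], 0], [[0, 0, 0], [11, -7, -12], 0]]}}

```text
clock: 17.48
position: [0.4685, -0.0453, 0.1931]
ee_rot: [0.18, 3.136, 0.0]
force: [-0.1, 0.1, -0.1]
width: 0.507
gripper_force: 0.0
```

Run:
```python
from h import *
plan([(-.1058,-.0677,.065)],yaw=YAW)
k0=np.array(knob(1,1.63))
for th in [1.63,1.43,1.23,1.03,.83,.63,.43,.23,.1,0,-.03]:
    d=np.array(knob(1,th))-k0;print(th,"tool dx,dy cm",(-d[0]*100).round(2),(d[1]*100).round(2))
im=cams.get_image("top");s=cams.get_image("scene");cv2.imwrite("pics/top3.png",im);cv2.imwrite("pics/scene3.png",s)
```

```text
t 17.48 pos [ 0.4685 -0.0453  0.1931] loc [-0.1081 -0.07  ] F [-0.1  0.1 -0.1] w 46.7 turn [ 0.     0.    -0.003]
[ 0.471  -0.0433  0.065 ] shift [-0.22  0.23 12.81]
1.63 tool dx,dy cm -0.0 0.0
1.43 tool dx,dy cm 0.23 1.31
1.23 tool dx,dy cm 0.19 2.64
1.03 tool dx,dy cm -0.11 3.93
0.83 tool dx,dy cm -0.66 5.14
0.63 tool dx,dy cm -1.44 6.21
0.43 tool dx,dy cm -2.42 7.11
0.23 tool dx,dy cm -3.56 7.79
0.1 tool dx,dy cm -4.36 8.11
0 tool dx,dy cm -5.01 8.28
-0.03 tool dx,dy cm -5.2 8.32
```

>>> {"method": "drive_tool", "body": {"commands": [[[0, 0, 0], [-0.2, 0.2, 3], 0], [[0, 0, 0], [-0.2, 0.2, 7], 0], [[0, 0, 0], [-0.2, 0.2, 10], 0], [[0, 0, 0], [-0.2, 0.2, 12], 0], [[0, 0, 0], [-0.2, 0.2, 12.8], 0], [[0, 0, 0], [-0.2, 0.2, 12.8], 0], [[0, 0, 0], [-0.2, 0.2, 12.8], -1], [[0, 0, 0], [-0.2, 0.2, 12.8], -1], [[0, 0, 0], [-0.2, 0.2, 12.8], -1], [[0, 0, 0], [-0.2, 0.2, 12.8], -1], [[0, 0, 0], [-0.2, 0.2, 12.8], -1], [[0, 0, 0], [-0.2, 0.2, 12.8], -1]], "newtons": 10}}

```text
clock: 18.58
position: [0.4731, -0.042, 0.0653]
ee_rot: [0.176, 3.136, 0.0]
force: [-1.6, -0.1, 4.6]
width: 0.149
gripper_force: 10.0
```

>>> {"method": "drive_tool", "body": {"commands": [[[0, 0, 0], [0.15, 0.65, 0], -1], [[0, 0, 0], [0.25, 1.3, 0], -1], [[0, 0, 0], [0.25, 2, 0], -1], [[0, 0, 0], [0.2, 2.65, 0], -1], [[0, 0, 0], [0.05, 3.3, 0], -1], [[0, 0, 0], [-0.1, 3.9, 0], -1], [[0, 0, 0], [-0.35, 4.55, 0], -1], [[0, 0, 0], [-0.65, 5.15, 0], -1], [[0, 0, 0], [-1, 5.7, 0], -1], [[0, 0, 0], [-1.45, 6.2, 0], -1], [[0, 0, 0], [-1.9, 6.7, 0], -1], [[0, 0, 0], [-2.4, 7.1, 0], -1], [[0, 0, 0], [-3, 7.45, 0], -1], [[0, 0, 0], [-3.55, 7.8, 0], -1], [[0, 0, 0], [-4, 8, 0], -1], [[0, 0, 0], [-4.4, 8.1, 0], -1], [[0, 0, 0], [-4.75, 8.2, 0], -1], [[0, 0, 0], [-5, 8.3, 0], -1], [[0, 0, 0], [-5.3, 8.3, 0], -1], [[0, 0, 0], [-5.4, 8.3, 0], -1]]}}

```text
clock: 20.25
position: [0.5352, 0.0328, 0.0645]
ee_rot: [-0.178, -3.135, 0.003]
force: [-4.4, -7.1, 1.2]
width: 0.152
gripper_force: 10.0
```

Run:
```python
from h import *
plan([(-.0559,.0150,.065)],yaw=YAW)
```

```text
t 20.25 pos [0.5352 0.0328 0.0645] loc [-0.0505  0.015 ] F [-4.4 -7.1  1.2] w 14.0 turn [-0.002 -0.002 -0.002]
[0.5298 0.0333 0.065 ] shift [ 0.54 -0.01 -0.05]
```

>>> {"method": "drive_tool", "body": {"commands": [[[0, 0, 0], [0.1, 0, 0], 0], [[0, 0, 0], [0.1, 0, 0], 0], [[0, 0, 0], [0.1, 0, 0], 0], [[0, 0, 0], [0.1, 0, -3], 0], [[0, 0, 0], [0.1, 0, -7], 0], [[0, 0, 0], [1, 0, -11], 0], [[0, 0, 0], [4, -4, -13], 0.5], [[0, 0, 0], [7, -8, -15], 1], [[0, 0, 0], [8, -12, -15], 1], [[0, 0, 0], [8, -16, -15], 1], [[0, 0, 0], [8, -20, -15], 1], [[0, 0, 0], [8, -24, -15], 1], [[0, 0, 0], [8, -28, -15], 1], [[0, 0, 0], [8, -28, -15], 1]]}}

```text
clock: 21.42
position: [0.424, -0.2408, 0.2158]
ee_rot: [0.184, 3.134, -0.004]
force: [-0.3, -0.2, -0.5]
width: 0.991
gripper_force: 0.0
```

Run:
```python
from h import *
im=cams.get_image("top");s=cams.get_image("scene");cv2.imwrite("pics/top4.png",im);cv2.imwrite("pics/scene4.png",s)
cv2.imwrite("pics/c8.png",np.hstack([cv2.resize(im[98:213,142:267],(500,460),interpolation=cv2.INTER_CUBIC),np.vstack([cv2.resize(s[195:270,185:260],(300,300),interpolation=cv2.INTER_CUBIC),cv2.resize(im[130:170,305:345],(160*300//160,160),interpolation=cv2.INTER_CUBIC)])]))
P=(.596,-.3445);plan([(*P,.22),(*P,.043)],yaw=.06,frame="w")
```

```text
t 21.52 pos [ 0.4247 -0.238   0.2152] loc [-0.1301 -0.2664] F [0.3 0.4 0.8] w 91.5 turn [-0.001  0.002 -0.177]
[ 0.596  -0.3445  0.22  ] shift [-18.26  -8.57  -0.44]
[ 0.596  -0.3445  0.043 ] shift [-18.23  -8.55  17.26]
```

View pics/c8.png

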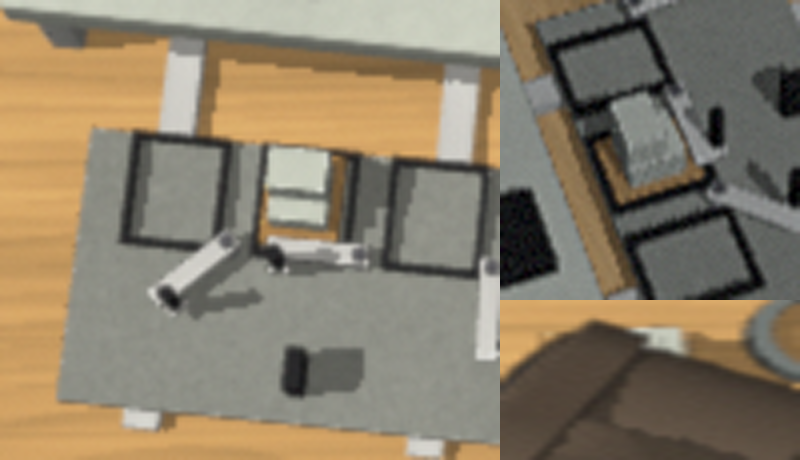

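Run:
```python
from h import *
f=lambda p:np.array(p)/4.+[142,98]-.4
sh=lambda n,p,z:print(n,Lc(ray("top",f(p),z)).round(4).tolist())
sh("deck back-left, front-left",[(93,128),(60,402)],.03)
sh("pocket2 frame outer",[(133,133),(232,143),(218,245),(122,240)],.042)
sh("pocket0 ",[(392,158),(487,167),(475,273),(383,267)],.042)
sh("pins 1,2",[(361,256),(230,241)],.052); sh("knobs 1,2",[(276,255),(168,295)],.104)
sh("fin top mid",[(295,347),(295,392)],.085)
sh("stepped plinth front",[(300,238)],.044)
```

```text
deck back-left, front-left [[0.0608, 0.1854], [-0.1745, 0.1845]]
pocket2 frame outer [[0.0566, 0.1486], [0.0561, 0.0647], [-0.0319, 0.0667], [-0.0354, 0.1469]]
pocket0  [[0.0563, -0.0706], [0.0564, -0.151], [-0.0349, -0.1493], [-0.0372, -0.0723]]
pins 1,2 [[-0.0317, -0.0537], [-0.0296, 0.0557]]
knobs 1,2 [[-0.0476, 0.0105], [-0.0879, 0.0922]]
fin top mid [[-0.1172, -0.0105], [-0.1533, -0.0143]]
stepped plinth front [[-0.0198, -0.001]]
```

The stepped model is seated and lever 1 is shut. Shutting it pushed the sled in by about 9 mm, because the frame corners moved up 2 to 3 px, so I'll pull it out again.

Run:
```python
from h import *
plan([(-.135,-.009,.20),(-.135,-.009,.046)],yaw=YAW)
```

```text
t 21.52 pos [ 0.4247 -0.238   0.2152] loc [-0.1301 -0.2664] F [0.3 0.4 0.8] w 91.5 turn [-0.001  0.002 -0.005]
[0.4485 0.0183 0.2   ] shift [ 0.62 25.74  1.49]
[0.4485 0.0183 0.046 ] shift [ 0.65 25.76 16.89]
```

>>> {"method": "drive_tool", "body": {"commands": [[[0, 0, 0], [0.6, 4, 0], 0], [[0, 0, 0], [0.6, 8, 0], 0], [[0, 0, 0], [0.6, 12, 0], 0], [[0, 0, 0], [0.6, 16, 0], 0], [[0, 0, 0], [0.6, 20, 1], 0], [[0, 0, 0], [0.6, 24, 1], 0], [[0, 0, 0], [0.6, 25.8, 1], 0], [[0, 0, 0], [0.6, 25.8, 2], 0], [[0, 0, 0], [0.6, 25.8, 5], 0], [[0, 0, 0], [0.6, 25.8, 9], 0], [[0, 0, 0], [0.6, 25.8, 13], 0], [[0, 0, 0], [0.6, 25.8, 16], 0], [[0, 0, 0], [0.6, 25.8, 16.9], 0], [[0, 0, 0], [0.6, 25.8, 16.9], -1], [[0, 0, 0], [0.6, 25.8, 16.9], -1], [[0, 0, 0], [0.6, 25.8, 16.9], -1], [[0, 0, 0], [0.6, 25.8, 16.9], -1], [[0, 0, 0], [0.6, 25.8, 16.9], -1], [[0, 0, 0], [0.6, 25.8, 16.9], -1], [[0, 0, 0], [0.6, 25.8, 16.9], -1]], "newtons": 30}}

```text
clock: 23.18
position: [0.4488, 0.0185, 0.0474]
ee_rot: [0.182, 3.133, -0.004]
force: [-0.9, -17.2, 5.9]
width: 0.173
gripper_force: 30.0
```

>>> {"method": "drive_tool", "body": {"commands": [[[0, 0, 0], [0.3, 0, 0], -1], [[0, 0, 0], [0.6, 0, 0], -1], [[0, 0, 0], [0.9, 0, 0], -1], [[0, 0, 0], [1.2, 0, 0], -1], [[0, 0, 0], [1.4, 0, 0], -1], [[0, 0, 0], [1.6, 0, 0], -1], [[0, 0, 0], [1.6, 0, 0], -1]]}}

```text
clock: 23.77
position: [0.4384, 0.0198, 0.0477]
ee_rot: [0.183, 3.123, -0.004]
force: [17.8, -22.1, -17.7]
width: 0.173
gripper_force: 30.0
```

Run:
```python
from h import *
plan([(-.145,-.009,.046)],yaw=YAW)
```

```text
t 23.77 pos [0.4384 0.0198 0.0477] loc [-0.1452 -0.0087] F [ 17.8 -22.1 -17.7] w 15.9 turn [-0.002  0.013 -0.005]
[0.4386 0.0194 0.046 ] shift [-0.02 -0.03  0.17]
```

>>> {"method": "drive_tool", "body": {"commands": [[[0, 0, 0], [-0.2, -0.2, 0], 0], [[0, 0, 0], [-0.3, -0.2, 0], 0], [[0, 0, 0], [-0.3, -0.2, 0], 0], [[0, 0, 0], [-0.3, -0.2, -3], 0], [[0, 0, 0], [-0.3, -0.2, -7], 0], [[0, 0, 0], [-0.3, -0.2, -11], 0], [[0, 0, 0], [-0.3, -0.2, -15], 0], [[0, 0, 0], [-0.3, -4, -16], 0], [[0, 0, 0], [-0.3, -8, -16], 0.5], [[0, 0, -0.05], [-0.5, -12, -16], 1], [[0, 0, -0.1], [-2, -16, -16], 1], [[0, 0, -0.15], [-4, -20, -16], 1], [[0, 0, -0.177], [-6.5, -23.5, -16], 1], [[0, 0, -0.177], [-9, -26.5, -16], 1], [[0, 0, -0.177], [-11.5, -29.5, -16], 1], [[0, 0, -0.177], [-13.5, -32, -16], 1], [[0, 0, -0.177], [-16, -33.5, -16], 1], [[0, 0, -0.177], [-18, -34, -16], 1], [[0, 0, -0.177], [-18, -34, -16], 1], [[0, 0, -0.177], [-18, -34, -16], 1]]}}

```text
clock: 25.43
position: [0.5733, -0.3331, 0.2053]
ee_rot: [0.104, -3.139, -0.001]
force: [-0.5, 0.1, 0.1]
width: 1.0
gripper_force: 0.0
```

Run:
```python
from h import *
P=(.596,-.3445);plan([(*P,.15),(*P,.043)],yaw=.06,frame="w")
s=cams.get_image("scene");a=cv2.imread("pics/scene1.png")
cv2.imwrite("pics/c9.png",np.hstack([cv2.resize(k[145:190,165:210],(400,400),interpolation=cv2.INTER_CUBIC) for k in(a,s)]))
```

```text
t 25.43 pos [ 0.5733 -0.3331  0.2053] loc [ 0.0282 -0.3443] F [-0.5  0.1  0.1] w 92.0 turn [ 0.001 -0.001  0.006]
[ 0.596  -0.3445  0.15  ] shift [-2.19 -1.29  5.52]
[ 0.596  -0.3445  0.043 ] shift [-2.2  -1.3  16.22]
```

View pics/c9.png

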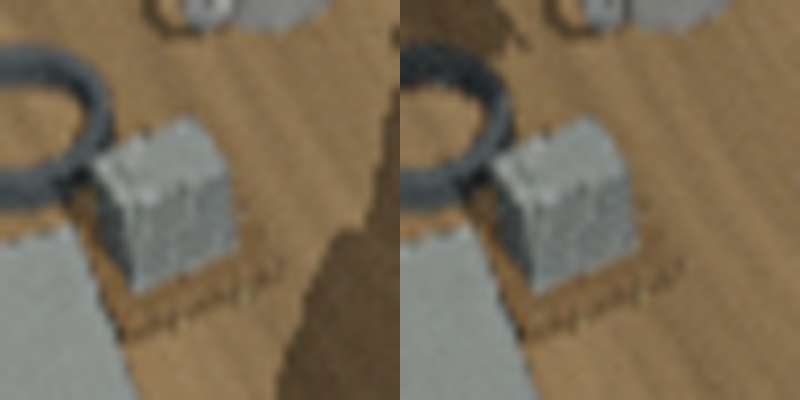

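>>> {"method": "drive_tool", "body": {"commands": [[[0, 0, 0], [-1, -0.6, 0], 1], [[0, 0, 0], [-2.1, -1.3, 2], 1], [[0, 0, 0], [-2.1, -1.3, 5], 1], [[0, 0, 0], [-2.1, -1.3, 8], 1], [[0, 0, 0], [-2.1, -1.3, 11], 1], [[0, 0, 0], [-2.1, -1.3, 14], 1], [[0, 0, 0], [-2.1, -1.3, 15.5], 1], [[0, 0, 0], [-2.1, -1.3, 16.2], 1], [[0, 0, 0], [-2.1, -1.3, 16.2], 1], [[0, 0, 0], [-2.1, -1.3, 16.2], -1], [[0, 0, 0], [-2.1, -1.3, 16.2], -1], [[0, 0, 0], [-2.1, -1.3, 16.2], -1], [[0, 0, 0], [-2.1, -1.3, 16.2], -1], [[0, 0, 0], [-2.1, -1.3, 16.2], -1], [[0, 0, 0], [-2.1, -1.3, 16.2], -1], [[0, 0, 0], [-2.1, -1.3, 16.2], -1], [[0, 0, 0], [-2.1, -1.3, 16.2], -1], [[0, 0, 0], [-2.1, -1.3, 16.2], -1]], "newtons": 15}}

```text
clock: 26.98
position: [0.5946, -0.3453, 0.0436]
ee_rot: [0.102, -3.14, -0.001]
force: [0.0, 1.6, 0.5]
width: 0.398
gripper_force: 0.7
```

Run:
```python
from h import *
plan([(0.003,-.11,.14),(0.003,-.11,.11)],yaw=YAW)
```

```text
t 26.98 pos [ 0.5946 -0.3453  0.0436] loc [ 0.0507 -0.354 ] F [0.  1.6 0.5] w 36.6 turn [ 0.    -0.     0.177]
[ 0.5744 -0.0974  0.14  ] shift [ 0.4  24.87 -9.62]
[ 0.5744 -0.0974  0.11  ] shift [ 0.4  24.86 -6.62]
```

>>> {"method": "drive_tool", "body": {"commands": [[[0, 0, 0], [0, 0, 0], -1], [[0, 0, 0], [0, 0, 0], -1], [[0, 0, 0], [0, 0, 0], -1], [[0, 0, 0], [0, 0, -2], -1], [[0, 0, 0], [0, 0, -5], -1], [[0, 0, 0], [0, 0, -8], -1], [[0, 0, 0], [0, 0, -10], -1], [[0, 0, 0.05], [0, 3, -10], -1], [[0, 0, 0.1], [0.1, 6.5, -10], -1], [[0, 0, 0.15], [0.1, 10, -10], -1], [[0, 0, 0.177], [0.2, 13.5, -10], -1], [[0, 0, 0.177], [0.2, 17, -10], -1], [[0, 0, 0.177], [0.3, 20.5, -10], -1], [[0, 0, 0.177], [0.4, 23.5, -10], -1], [[0, 0, 0.177], [0.4, 24.9, -9], -1], [[0, 0, 0.177], [0.4, 24.9, -6.6], -1], [[0, 0, 0.177], [0.4, 24.9, -6.6], -1], [[0, 0, 0.177], [0.4, 24.9, -6.6], -1]]}}

```text
clock: 28.48
position: [0.5733, -0.098, 0.1088]
ee_rot: [-0.177, -3.134, 0.001]
force: [-0.8, -0.9, -1.5]
width: 0.369
gripper_force: 15.0
```

Run:
```python
from h import *
im=cams.get_image("top");s=cams.get_image("scene")
cv2.imwrite("pics/top5.png",im);cv2.imwrite("pics/scene5.png",s)
plan([(0,-.11,.085),(0,-.11,.0737)],yaw=YAW)
a=proj("scene",[[*W(0,-.11),.07]])[0].astype(int);b=proj("top",[[*W(0,-.11),.07]])[0].astype(int);print(a,b)
cv2.imwrite("pics/c10.png",np.hstack([cv2.resize(s[a[1]-25:a[1]+35,a[0]-25:a[0]+15],(400,600),interpolation=cv2.INTER_CUBIC),cv2.resize(im[b[1]-30:b[1]+30,b[0]-20:b[0]+20],(400,600),interpolation=cv2.INTER_CUBIC)]))
```

```text
t 28.58 pos [ 0.5747 -0.099   0.1103] loc [ 0.0034 -0.1115] F [ 0.4 -0.5 -1.7] w 33.8 turn [-0.001  0.001 -0.002]
[ 0.5714 -0.0971  0.085 ] shift [0.35 0.15 2.53]
[ 0.5714 -0.0971  0.0737] shift [0.35 0.15 3.66]
[214 204] [249 152]
```

View pics/c10.png

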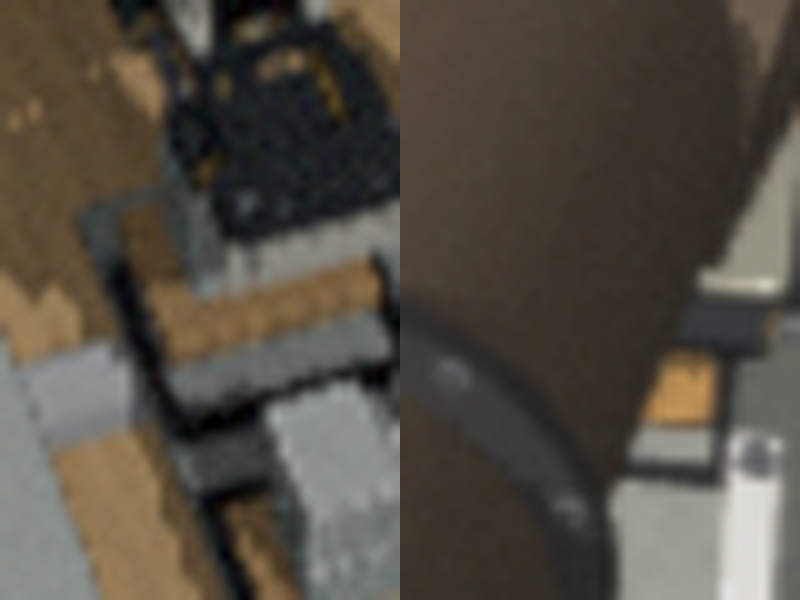

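Run:
```python
from h import *
q=lambda p:np.array(p)/10.+[189,179]-.45
r=lambda p:(np.array(p)-[400,0])/10.+[229,122]-.45
print("plinth scene",Lc(ray("scene",q([(172,362),(380,308)]),.0667)).round(4))
print("wall outer corner",Lc(ray("scene",q([(180,440)]),.042)).round(4))
print("plinth front-right top view",Lc(ray("top",r([(715,420)]),.0807)).round(4))
print("pocket front wall outer, right",Lc(ray("top",r([(715,485)]),.042)).round(4))
```

```text
plinth scene [[ 0.0443 -0.0819]
 [-0.0337 -0.0783]]
wall outer corner [[ 0.048  -0.0653]]
plinth front-right top view [[-0.0349 -0.1471]]
pocket front wall outer, right [[-0.0492 -0.1496]]
```

>>> {"method": "drive_tool", "body": {"commands": [[[0, 0, 0], [0.5, 0.3, 0], -1], [[0, 0, 0], [0.5, 0.3, 0.8], -1], [[0, 0, 0], [0.5, 0.3, 1.6], -1], [[0, 0, 0], [0.5, 0.3, 2.1], -1], [[0, 0, 0], [0.5, 0.3, 2.5], -1], [[0, 0, 0], [0.5, 0.3, 2.8], -1], [[0, 0, 0], [0.5, 0.3, 3], -1], [[0, 0, 0], [0.5, 0.3, 3], -1], [[0, 0, 0], [0.5, 0.3, 3], -1]]}}

```text
clock: 29.33
position: [0.5709, -0.0978, 0.0814]
ee_rot: [0.181, 3.133, -0.005]
force: [-3.7, -9.9, 16.2]
width: 0.387
gripper_force: 15.0
```

Run:
```python
from h import *
plan([(0,-.11,.0737)],yaw=YAW)
```

```text
t 29.33 pos [ 0.5709 -0.0978  0.0814] loc [-0.0005 -0.1107] F [-3.7 -9.9 16.2] w 35.6 turn [-0.003  0.004 -0.003]
[ 0.5714 -0.0971  0.0737] shift [-0.05  0.08  0.77]
```

>>> {"method": "drive_tool", "body": {"commands": [[[0, 0, 0], [0, 0, -0.8], -1], [[0, 0, 0], [0, -0.25, -0.8], -1], [[0, 0, 0], [0, -0.25, -0.8], -1], [[0, 0, 0], [0, -0.25, -0.4], -1], [[0, 0, 0], [0, -0.25, -0.1], -1], [[0, 0, 0], [0, -0.25, 0.1], -1], [[0, 0, 0], [0, -0.25, 0.1], -1]]}}

```text
clock: 29.92
position: [0.5691, -0.0959, 0.0777]
ee_rot: [-0.175, -3.135, -0.0]
force: [1.7, -0.5, -1.7]
width: 0.372
gripper_force: 15.0
```

Run:
```python
from h import *
plan([(0,-.11,.0737)],yaw=YAW)
im=cams.get_image("top");s=cams.get_image("scene")
cv2.imwrite("pics/top6.png",im);cv2.imwrite("pics/scene6.png",s)
```

```text
t 29.92 pos [ 0.5691 -0.0959  0.0777] loc [-0.0024 -0.1091] F [ 1.7 -0.5 -1.7] w 34.3 turn [ 0.    -0.001  0.   ]
[ 0.5714 -0.0971  0.0737] shift [-0.24 -0.09  0.4 ]
```

>>> {"method": "drive_tool", "body": {"commands": [[[0, 0, 0], [0, 0, 0.2], -1], [[0, 0, 0], [0, 0, 0.4], -1], [[0, 0, 0], [0, 0, 0.6], -1], [[0, 0, 0], [0, 0, 0.6], -1]]}}

```text
clock: 30.35
position: [0.57, -0.0962, 0.0731]
ee_rot: [0.176, 3.136, 0.0]
force: [-0.5, -0.0, 2.2]
width: 0.37
gripper_force: 15.0
```

>>> {"method": "drive_tool", "body": {"commands": [[[0, 0, 0], [0, 0, 0], 0.5], [[0, 0, 0], [0, 0, 0], 0.5], [[0, 0, 0], [0, 0, 0], 0.5], [[0, 0, 0], [0, 0, 0], 0.5], [[0, 0, 0], [0, 0, -2], 0.5], [[0, 0, 0], [0, 0, -5], 0.5], [[0, 0, 0], [0, 0, -9], 0.5], [[0, 0, 0], [0, 0, -12], 0.5], [[0, 0, 0], [4, -2.5, -12], 0], [[0, 0, 0], [7.5, -5, -12], 0], [[0, 0, 0], [10.4, -6.9, -12], 0], [[0, 0, 0], [10.4, -6.9, -12], 0], [[0, 0, 0], [10.4, -6.9, -12], 0]]}}

```text
clock: 31.43
position: [0.4566, -0.1544, 0.1931]
ee_rot: [0.181, 3.136, 0.001]
force: [1.2, 0.5, -0.0]
width: 0.506
gripper_force: 0.0
```

Run:
```python
from h import *
plan([(-.106,-.1775,.065)],yaw=YAW)
im=cams.get_image("top");s=cams.get_image("scene")
cv2.imwrite("pics/top7.png",im);cv2.imwrite("pics/scene7.png",s)
a=proj("scene",[[*W(-.03,-.08),.05]])[0].astype(int);b=proj("top",[[*W(-.03,-.08),.05]])[0].astype(int)
cv2.imwrite("pics/c11.png",np.hstack([cv2.resize(k[u[1]-30:u[1]+30,u[0]-40:u[0]+40],(400,300),interpolation=cv2.INTER_CUBIC) for k,u in((s,a),(im,b))]))
```

```text
t 31.43 pos [ 0.4566 -0.1544  0.1931] loc [-0.1077 -0.1797] F [ 1.2  0.5 -0. ] w 46.5 turn [ 0.001  0.    -0.004]
[ 0.4586 -0.1524  0.065 ] shift [-0.17  0.21 12.81]
```

View pics/c11.png

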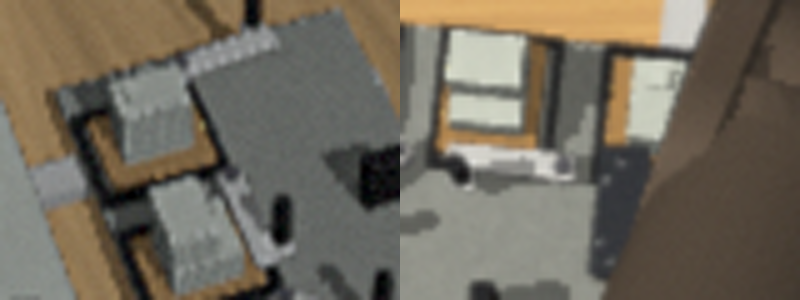

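>>> {"method": "drive_tool", "body": {"commands": [[[0, 0, 0], [-0.2, 0.2, 3], 0], [[0, 0, 0], [-0.2, 0.2, 7], 0], [[0, 0, 0], [-0.2, 0.2, 10], 0], [[0, 0, 0], [-0.2, 0.2, 12], 0], [[0, 0, 0], [-0.2, 0.2, 12.8], 0], [[0, 0, 0], [-0.2, 0.2, 12.8], 0], [[0, 0, 0], [-0.2, 0.2, 12.8], -1], [[0, 0, 0], [-0.2, 0.2, 12.8], -1], [[0, 0, 0], [-0.2, 0.2, 12.8], -1], [[0, 0, 0], [-0.2, 0.2, 12.8], -1], [[0, 0, 0], [-0.2, 0.2, 12.8], -1], [[0, 0, 0], [-0.2, 0.2, 12.8], -1]], "newtons": 10}}

```text
clock: 32.53
position: [0.4611, -0.1516, 0.0653]
ee_rot: [0.176, 3.136, 0.0]
force: [-0.3, -0.4, 3.8]
width: 0.151
gripper_force: 10.0
```

>>> {"method": "drive_tool", "body": {"commands": [[[0, 0, 0], [0.15, 0.65, 0], -1], [[0, 0, 0], [0.25, 1.3, 0], -1], [[0, 0, 0], [0.25, 2, 0], -1], [[0, 0, 0], [0.2, 2.65, 0], -1], [[0, 0, 0], [0.05, 3.3, 0], -1], [[0, 0, 0], [-0.1, 3.9, 0], -1], [[0, 0, 0], [-0.35, 4.55, 0], -1], [[0, 0, 0], [-0.65, 5.15, 0], -1], [[0, 0, 0], [-1, 5.7, 0], -1], [[0, 0, 0], [-1.45, 6.2, 0], -1], [[0, 0, 0], [-1.9, 6.7, 0], -1], [[0, 0, 0], [-2.4, 7.1, 0], -1], [[0, 0, 0], [-3, 7.45, 0], -1], [[0, 0, 0], [-3.55, 7.8, 0], -1], [[0, 0, 0], [-4, 8, 0], -1], [[0, 0, 0], [-4.4, 8.1, 0], -1], [[0, 0, 0], [-4.7, 8.2, 0], -1], [[0, 0, 0], [-4.9, 8.2, 0], -1], [[0, 0, 0], [-4.9, 8.2, 0], -1]]}}

```text
clock: 34.12
position: [0.5184, -0.0761, 0.0646]
ee_rot: [-0.177, -3.136, 0.001]
force: [-2.6, -4.8, -1.8]
width: 0.15
gripper_force: 10.0
```

Run:
```python
from h import *
plan([(-.0559,-.095,.065)],yaw=YAW)
```

```text
t 34.12 pos [ 0.5184 -0.0761  0.0646] loc [-0.0551 -0.0951] F [-2.6 -4.8 -1.8] w 13.8 turn [-0.001 -0.001 -0.001]
[ 0.5176 -0.076   0.065 ] shift [ 0.08  0.01 -0.04]
```

>>> {"method": "drive_tool", "body": {"commands": [[[0, 0, 0], [-0.2, 0, 0], -1], [[0, 0, 0], [-0.4, 0, 0], -1], [[0, 0, 0], [-0.5, 0, 0], -1], [[0, 0, 0], [-0.5, 0, 0], -1]]}}

```text
clock: 34.45
position: [0.523, -0.0766, 0.0646]
ee_rot: [-0.177, -3.135, 0.001]
force: [-3.3, -4.3, 0.6]
width: 0.15
gripper_force: 10.0
```

Run:
```python
from h import *
plan([(-.0559,-.095,.065)],yaw=YAW)
```

```text
t 34.45 pos [ 0.523  -0.0766  0.0646] loc [-0.0504 -0.095 ] F [-3.3 -4.3  0.6] w 13.8 turn [-0.    -0.001 -0.001]
[ 0.5176 -0.076   0.065 ] shift [ 0.55  0.   -0.04]
```

>>> {"method": "drive_tool", "body": {"commands": [[[0, 0, 0], [0.1, 0, 0], 0], [[0, 0, 0], [0.1, 0, 0], 0], [[0, 0, 0], [0.1, 0, 0], 0], [[0, 0, 0], [0.1, 0, -3], 0], [[0, 0, 0], [0.1, 0, -7], 0], [[0, 0, 0], [0.1, 0, -11], 0], [[0, 0, 0], [4, 2, -13.5], 0], [[0, 0, 0], [8, 5, -13.5], 0], [[0, 0, 0], [9, 9, -13.5], 0], [[0, 0, 0], [9, 13, -13.5], 0], [[0, 0, 0], [9, 17, -13.5], 0], [[0, 0, 0], [9, 21, -13.5], 0], [[0, 0, 0], [9, 25, -13.5], 0], [[0, 0, 0], [9, 29, -13.5], 0], [[0, 0, 0], [9, 33, -13.5], 0], [[0, 0, 0], [9, 37, -13.5], 0], [[0, 0, 0], [9, 37, -13.5], 0]]}}

```text
clock: 35.87
position: [0.474, 0.3123, 0.1995]
ee_rot: [0.159, 3.137, 0.008]
force: [-0.6, 0.9, 0.5]
width: 0.502
gripper_force: 0.0
```

```bash
cat > chk.py <<'E'
from h import *
def blobs(tag):
    im=cams.get_image("top");cv2.imwrite(f"pics/top{tag}.png",im)
    # bright lever arms: fit direction, relative to sled's black frame edges
    hsv=cv2.cvtColor(im,cv2.COLOR_BGR2HSV);v=hsv[...,2];dark=(v<50).astype(np.uint8)
    n,l,st,c=cv2.connectedComponentsWithStats(dark,connectivity=8)
    for i in range(1,n):
        if st[i,4]<6: continue
        w=Lc(ray("top",[c[i]],.085))[0]
        if -.3<w[0]<.12 and abs(w[1])<.22: print("dark",st[i].tolist(),"at z.085 loc",w.round(4))
    br=((v>150)&(hsv[...,1]<40)).astype(np.uint8)
    n,l,st,c=cv2.connectedComponentsWithStats(br,connectivity=8)
    for i in range(1,n):
        w=Lc(ray("top",[c[i]],.05))[0]
        if st[i,4]<10 or not(-.14<w[0]<.06 and abs(w[1])<.2): continue
        p=np.argwhere(l==i)[:,::-1];q=Lc(ray("top",p,.05));vx=cv2.fitLine(q.astype(np.float32),cv2.DIST_L2,0,.01,.01).ravel()
        print("bright",st[i].tolist(),w.round(4),"dir angle from +y",np.arctan(-vx[0]/vx[1]).round(3))
E
python3 - <<'E'
from chk import *
blobs("8")
plan([(-.135,-.009,.2),(-.135,-.009,.046)],yaw=YAW)
E
```

```text
dark [173, 132, 10, 27, 47] at z.085 loc [-1.000e-04  1.325e-01]
dark [189, 133, 6, 1, 6] at z.085 loc [0.0435 0.0846]
dark [229, 137, 3, 21, 28] at z.085 loc [ 0.0132 -0.0438]
dark [240, 138, 3, 9, 11] at z.085 loc [ 0.0312 -0.0765]
dark [257, 140, 7, 7, 12] at z.085 loc [ 0.0365 -0.1443]
dark [262, 148, 1, 8, 8] at z.085 loc [ 0.0045 -0.1497]
dark [184, 159, 6, 1, 6] at z.085 loc [-0.0438  0.091 ]
dark [205, 159, 8, 7, 24] at z.085 loc [-0.0455  0.0175]
dark [238, 160, 3, 6, 11] at z.085 loc [-0.0415 -0.0781]
dark [243, 163, 3, 6, 13] at z.085 loc [-0.0467 -0.0962]
dark [182, 170, 5, 5, 14] at z.085 loc [-0.0875  0.0934]
dark [213, 185, 6, 12, 54] at z.085 loc [-0.1368 -0.0139]
bright [208, 135, 16, 11, 151] [0.0368 0.0075] dir angle from +y 0.047
bright [245, 140, 11, 11, 62] [ 0.0346 -0.1058] dir angle from +y 0.671
bright [209, 147, 15, 7, 76] [0.0019 0.0039] dir angle from +y -0.001
bright [209, 157, 18, 5, 37] [-0.027  -0.0011] dir angle from +y 0.033
bright [183, 158, 17, 10, 72] [-0.0492  0.0793] dir angle from +y 0.668
t 35.92 pos [0.4744 0.3076 0.1993] loc [-0.1416  0.2814] F [ 0.1 -1.  -0.5] w 46.2 turn [ 0.002 -0.     0.008]
[0.4485 0.0183 0.2   ] shift [ -0.44 -29.04  -0.12]
[0.4485 0.0183 0.046 ] shift [ -0.44 -29.07  15.28]
```

Run:
```python
from h import *
im1=cv2.imread("pics/top1.png");im8=cv2.imread("pics/top8.png")
for n,im in(("stop",im1),("now",im8)):
    v=im.max(2);k,l,st,c=cv2.connectedComponentsWithStats((v<50).astype(np.uint8))
    for i in range(1,k):
        w=Lc(ray("top",[c[i]],.085))[0]
        if st[i,4]>25 and -.17<w[0]<-.1 and abs(w[1])<.04: print(n,w.round(4),c[i].round(2))
g=im8.max(2)
print("cols 240-264, rows 152-174");
for y in range(152,174): print(y,g[y,238:266].tolist())
print("pred arm0 axis shut pixels, s=.009:",proj("top",[[*W(-.042+.009,-.16-.003),.052],[*W(-.042+.009,-.095-.003),.052]]).round(1).tolist())
```

```text
stop [-0.1456 -0.0131] [215.25 193.18]
now [-0.1368 -0.0139] [215.78 190.5 ]
cols 240-264, rows 152-174
152 [89, 57, 100, 160, 170, 169, 144, 132, 129, 129, 128, 127, 126, 128, 128, 131, 126, 112, 110, 111, 112, 112, 93, 59, 40, 70, 89, 93]
153 [84, 58, 104, 161, 169, 169, 149, 130, 129, 128, 126, 128, 128, 129, 130, 128, 124, 102, 108, 111, 111, 111, 91, 57, 41, 73, 91, 95]
154 [82, 59, 112, 161, 170, 168, 140, 129, 127, 127, 128, 128, 127, 128, 129, 129, 125, 105, 109, 111, 111, 110, 86, 54, 44, 84, 93, 95]
155 [75, 64, 139, 166, 172, 168, 140, 131, 130, 128, 127, 126, 124, 126, 125, 128, 124, 103, 108, 111, 109, 110, 91, 55, 47, 84, 92, 93]
156 [74, 66, 144, 166, 173, 167, 129, 100, 90, 82, 92, 94, 95, 104, 111, 115, 115, 98, 106, 112, 110, 113, 93, 53, 53, 84, 90, 92]
157 [67, 69, 138, 163, 169, 163, 128, 86, 76, 73, 79, 72, 77, 85, 83, 88, 86, 97, 107, 110, 109, 110, 93, 52, 52, 88, 92, 93]
158 [65, 59, 115, 123, 127, 121, 102, 85, 79, 75, 80, 75, 78, 79, 72, 80, 79, 95, 108, 110, 109, 104, 82, 48, 53, 87, 94, 93]
159 [60, 55, 103, 110, 113, 112, 106, 94, 86, 80, 85, 82, 80, 77,
[... 1192 characters left out ...]
9, 90, 90, 90, 90, 90, 91, 87, 83, 83, 84]
169 [94, 93, 93, 94, 106, 100, 91, 113, 121, 94, 92, 92, 95, 94, 94, 93, 94, 92, 91, 92, 92, 93, 92, 92, 91, 90, 89, 89]
170 [93, 92, 94, 96, 97, 97, 93, 94, 96, 91, 94, 93, 93, 91, 93, 94, 96, 92, 92, 91, 92, 93, 92, 93, 91, 91, 92, 91]
171 [93, 95, 94, 96, 95, 95, 94, 95, 94, 94, 92, 95, 93, 94, 95, 93, 94, 93, 92, 92, 94, 94, 94, 92, 92, 91, 90, 93]
172 [93, 94, 95, 95, 94, 93, 94, 95, 94, 95, 95, 94, 95, 93, 95, 96, 94, 91, 92, 93, 93, 93, 94, 94, 91, 90, 91, 93]
173 [92, 93, 94, 93, 93, 94, 95, 94, 95, 93, 93, 94, 93, 92, 94, 94, 94, 95, 94, 92, 94, 92, 93, 91, 91, 90, 92, 92]
pred arm0 axis shut pixels, s=.009: [[264.6, 165.1], [245.1, 163.3]]
```

>>> {"method": "drive_tool", "body": {"commands": [[[0, 0, 0], [-0.1, -4, 0], 0], [[0, 0, 0], [-0.2, -8, 0], 0], [[0, 0, 0], [-0.3, -12, 0], 0], [[0, 0, 0], [-0.3, -16, 0], 0], [[0, 0, 0], [-0.3, -20, 0], 0], [[0, 0, 0], [-0.3, -24, 0], 0], [[0, 0, 0], [-0.3, -27.5, 0], 0], [[0, 0, 0], [-0.3, -29, 0], 0], [[0, 0, 0], [-0.3, -29, 3], 0], [[0, 0, 0], [-0.3, -29, 7], 0], [[0, 0, 0], [-0.3, -29, 11], 0], [[0, 0, 0], [-0.3, -29, 14], 0], [[0, 0, 0], [-0.3, -29, 15.3], 0], [[0, 0, 0], [-0.3, -29, 15.3], -1], [[0, 0, 0], [-0.3, -29, 15.3], -1], [[0, 0, 0], [-0.3, -29, 15.3], -1], [[0, 0, 0], [-0.3, -29, 15.3], -1], [[0, 0, 0], [-0.3, -29, 15.3], -1], [[0, 0, 0], [-0.3, -29, 15.3], -1], [[0, 0, 0], [-0.3, -29, 15.3], -1]], "newtons": 30}}

```text
clock: 37.58
position: [0.4477, 0.0185, 0.048]
ee_rot: [0.168, 3.134, 0.009]
force: [2.5, 22.1, -7.6]
width: 0.171
gripper_force: 30.0
```

>>> {"method": "drive_tool", "body": {"commands": [[[0, 0, 0], [-0.5, 0, 0], -1], [[0, 0, 0], [-1.5, 0, 0], -1], [[0, 0, 0], [-2.5, 0, 0], -1], [[0, 0, 0], [-3.5, 0, 0], -1], [[0, 0, 0], [-4.5, 0, 0], -1], [[0, 0, 0], [-5.5, 0, 0], -1], [[0, 0, 0], [-6.5, 0, 0], -1], [[0, 0, 0], [-7.5, 0, 0], -1], [[0, 0, 0], [-8.5, 0, 0], -1], [[0, 0, 0], [-9.5, 0, 0], -1], [[0, 0, 0], [-10.5, 0, 0], -1], [[0, 0, 0], [-11.5, 0, 0], -1], [[0, 0, 0], [-12.5, 0, 0], -1], [[0, 0, 0], [-13.3, 0, 0], -1], [[0, 0, 0], [-14, 0, 0], -1], [[0, 0, 0], [-14.5, 0, 0], -1], [[0, 0, 0], [-14.8, 0, 0], -1], [[0, 0, 0], [-15.1, 0, 0], -1], [[0, 0, 0], [-15.3, 0, 0], -1], [[0, 0, 0], [-15.3, 0, 0], -1]]}}

```text
clock: 39.25
position: [0.5971, 0.0013, 0.0481]
ee_rot: [-0.169, -3.135, -0.008]
force: [-6.6, 13.1, 5.8]
width: 0.173
gripper_force: 30.0
```

Run:
```python
from h import *
plan([(.015,-.009,.046)],yaw=YAW)
```

```text
t 39.25 pos [0.5971 0.0013 0.0481] loc [ 0.0145 -0.0093] F [-6.6 13.1  5.8] w 15.9 turn [ 0.005 -0.002  0.004]
[0.5976 0.0016 0.046 ] shift [-0.05  0.03  0.21]
```

Push a little more until it meets the home stop.

>>> {"method": "drive_tool", "body": {"commands": [[[0, 0, 0], [-0.2, 0, 0], -1], [[0, 0, 0], [-0.4, 0, 0], -1], [[0, 0, 0], [-0.5, 0, 0], -1], [[0, 0, 0], [-0.6, 0, 0], -1], [[0, 0, 0], [-0.6, 0, 0], -1]]}}

```text
clock: 39.67
position: [0.5974, 0.0013, 0.0478]
ee_rot: [-0.168, -3.125, -0.01]
force: [-25.0, 15.2, 24.5]
width: 0.175
gripper_force: 30.0
```

>>> {"method": "drive_tool", "body": {"commands": [[[0, 0, 0], [0.2, 0, 0], 0], [[0, 0, 0], [0.2, 0, 0], 0], [[0, 0, 0], [0.2, 0, 0], 0], [[0, 0, 0], [0.2, 0, -2], 0], [[0, 0, 0], [0.2, 0, -5], 0], [[0, 0, 0], [0.2, 0, -9], 0], [[0, 0, 0], [1, 0, -13], 0], [[0, 0, 0], [4, 2, -16], 0], [[0, 0, 0], [8, 5, -18], 0], [[0, 0, 0], [11, 8, -18], 0], [[0, 0, 0], [14, 11, -18], 0], [[0, 0, 0], [15, 15, -18], 0], [[0, 0, 0], [15, 19, -18], 0], [[0, 0, 0], [15, 23, -18], 0], [[0, 0, 0], [15, 27, -18], 0], [[0, 0, 0], [15, 30, -18], 0], [[0, 0, 0], [15, 30, -18], 0]]}}

```text
clock: 41.08
position: [0.4876, 0.3197, 0.227]
ee_rot: [0.161, 3.136, 0.007]
force: [-1.3, 0.5, 0.4]
width: 0.498
gripper_force: 0.0
```

Run:
```python
from chk import *
blobs("9")
im=cv2.imread("pics/top9.png");v=im.max(2);k,l,st,c=cv2.connectedComponentsWithStats((v<50).astype(np.uint8))
for i in range(1,k):
    w=Lc(ray("top",[c[i]],.085))[0]
    if st[i,4]>25 and -.17<w[0]<.05 and abs(w[1])<.04: print("fin",w.round(4),"moved from stop",(w[0]+.1456).round(4))
a=cv2.imread("pics/top0.png");d=(cv2.absdiff(a,im).max(2)>40)
for n,r in dict(mug=(350,160,390,195),tape=(335,122,370,155),glue=(48,175,85,200)).items(): print(n,d[r[1]:r[3],r[0]:r[2]].sum())
g=v
for y in range(106,128): print(y,g[y,196:268:3].tolist())
```

```text
dark [178, 107, 18, 10, 31] at z.085 loc [0.1049 0.1174]
dark [210, 115, 3, 4, 9] at z.085 loc [0.1034 0.028 ]
dark [214, 115, 4, 6, 16] at z.085 loc [0.1023 0.0123]
dark [248, 118, 3, 6, 13] at z.085 loc [ 0.1013 -0.0978]
dark [188, 125, 4, 6, 11] at z.085 loc [0.0614 0.0925]
dark [219, 140, 5, 13, 54] at z.085 loc [ 0.0093 -0.0147]
bright [178, 157, 9, 4, 23] [-0.0351  0.1136] dir angle from +y 0.246
bright [244, 178, 12, 34, 288] [-0.1356 -0.1217] dir angle from +y 1.553
fin [ 0.0093 -0.0147] moved from stop 0.1549
mug 0
tape 93
glue 808
106 [99, 107, 113, 116, 128, 157, 173, 176, 185, 192, 196, 198, 197, 197, 196, 198, 198, 200, 198, 197, 198, 201, 199, 199]
107 [95, 95, 96, 96, 100, 109, 115, 123, 145, 171, 182, 185, 192, 198, 196, 198, 198, 200, 198, 197, 199, 202, 200, 200]
108 [90, 93, 87, 91, 93, 93, 95, 98, 106, 113, 123, 136, 165, 183, 183, 191, 200, 200, 199, 198, 200, 201, 198, 198]
109 [88, 88, 55, 90, 93, 77, 90, 91, 96, 97, 98, 103, 114, 119, 132, 159, 178, 183, 192, 195, 201, 201, 198, 199]
110 [89, 88, 46, 89, 94, 56, 88, 80, 87, 91, 92, 94, 96, 97, 103, 111, 118, 1
[... 1296 characters left out ...]
, 92, 100, 139, 142, 140, 146, 91, 91, 95, 125, 132, 116, 126, 125, 64, 71, 43, 92, 114, 126, 129, 198]
123 [154, 88, 89, 125, 139, 141, 139, 142, 98, 99, 130, 138, 141, 134, 138, 138, 130, 92, 47, 59, 65, 72, 86, 158]
124 [103, 89, 95, 138, 138, 143, 141, 140, 131, 134, 139, 139, 140, 138, 137, 139, 139, 120, 89, 84, 84, 71, 58, 90]
125 [90, 92, 126, 139, 138, 145, 140, 141, 138, 141, 139, 140, 137, 140, 138, 138, 139, 147, 167, 90, 92, 94, 92, 129]
126 [89, 93, 137, 138, 139, 141, 142, 141, 138, 139, 138, 139, 139, 139, 135, 140, 140, 141, 135, 97, 103, 132, 131, 138]
127 [91, 102, 137, 137, 136, 137, 140, 140, 139, 140, 138, 140, 138, 139, 139, 138, 138, 142, 136, 131, 132, 140, 135, 137]
```

Run:
```python
from h import *
import glob
s=cams.get_image("scene");cv2.imwrite("pics/scene9.png",s)
for f in["scene0","scene1","scene4","scene9","top0","top1","top4","top9"]:
    im=cv2.imread(f"pics/{f}.png").astype(int);m=(im[...,2]>150)&(im[...,1]<im[...,2]*.55)&(im[...,0]<70)
    if f[0]=="s": m[:310]=0
    else: m[:,110:]=0
    p=np.argwhere(m);print(f,len(p),p.mean(0)[::-1].round(1) if len(p) else None)
a=cv2.imread("pics/top0.png");b=cv2.imread("pics/top9.png")
print("glue zone mean",a[175:200,48:85].mean(),b[175:200,48:85].mean())
t=lambda k:np.argwhere((k[122:156,330:372].max(2)<115)).mean(0);print("tape",t(a),t(b))
```

```text
scene0 41 [338.4 328.8]
scene1 42 [338.4 328.8]
scene4 40 [338.2 328.9]
scene9 41 [338.3 328.9]
top0 44 [ 54.6 183.1]
top1 0 None
top4 41 [ 55.1 183.1]
top9 0 None
glue zone mean 117.13873873873874 50.903423423423426
tape [17.71571906 19.69565217] [16.76973684 20.61842105]
```

```bash
python3 -c "
from cell import job
print(job.sign_off())"
```

```text
the job is handed in; nothing more can be done
None
```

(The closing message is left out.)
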